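# Count out four varnished chair feet on a counting tray

## Robot

A 6-joint arm with a two-finger parallel gripper is mounted at the origin on the work surface. World frame = base frame: x ahead of the robot, y to its left, z up, the work surface at z = 0. Lengths are in m, angles in rad, forces in N, time in s.
With the tool pointing down it reaches from about 0.2 to 0.875 m from the base axis. Payload 3.4 kg.
Tool frame: the origin (TCP) lies at the very end of the fingers, on their centre line; the grasp point (between the pads) lies 19 mm behind it; z points along the fingers, y is the direction in which the jaws open and shut (so a half turn about z gives the same grasp; the last joint's range is limited). The gripper opens to 94 mm and grips with 3 to 60 N. Pads are 16 mm wide; open, the fingers measure 119 mm over their backs; the gripper's body (75 mm by 177 mm) begins 78 mm behind the grasp point.
Start: joints at [-1.455, 0.276, 1.505, -0, 1.361, -0.121], TCP at [0.135, -0.559, 0.205] pointing down, gripper open.
Joint ranges: [-2.89, 2.89], [-0.75, 2.08], [0.22, 2.7], [-1.18, 4.32], [0.11, 2.71], [-2.7, 2.7]. Speed limits (rad/s): [2.57, 2.57, 3.14, 3.14, 3.14, 3.14].

## Interface

Orientations are given as a rotation vector (axis times angle).
In Python, from plant import bot gives the robot as it stands.
- The arm moves only by the tool send_rows, never from a script. Its argument "deltas" is a list of rows, each a list of 7 numbers: the shift along the tool's x, y, z in cm, then the turn, a rotation vector about the tool's x, y, z in rad, then the opening, from 0 (shut) to 1 (fully open). A call has 1 to 5 rows; each row is the pose to reach, as a shift and turn from the pose commanded when the call began, along the tool's axes at that moment; what a row does not reach only later rows make up. A row lasts 1/8 s, in which the tool goes at most 62.5 mm and 10.7 degrees, less where a joint would pass 70% of its speed; a pose out of reach is approached as far as the arm can. A call with a gripper value outside its range is refused whole. The fingers move at their own pace and stop on an object; the grip force is fixed at half the most. Time passes only in rows, so rows that repeat a pose let the fingers close. It gives the time, the measured TCP pose, the force and the opening at its end, in the units of the state.
- bot.get_state(): the state, without advancing time (a new reading comes with each control period).
- bot.get_image(name): name is "scene" or "top"; returns a dict with "pixels" (420x560x3 uint8, red, green, blue), "intrinsics" (3x3 intrinsics, pixels), "pose" (4x4, takes a point from camera to world coordinates). Camera axes: x right, y down, z forward; pixel columns grow to the right and rows downward; lengths in m; the calibration is good to about 2 mm. A picture is of the moment at which its call begins. There is no depth.
- bot.finish_job(): hands the job in, once; it reports no verdict.
Trained networks look in a picture, given as the dict that the camera call returned (one of the last four; its "shot" number tells which), for a name from the list of things; names that differ only in an ending like _2 or _b are one class to them, and where a whole thing is asked for, a point or a joint stands for the part that bears it (a point fixed in the world has none). Each returns a list of dicts, best first, with "confidence" (0 to 1); they miss things now and then, are a little off and sometimes report something else, mostly with a low value. They report only what shows in the picture. A call takes as long as a camera call.
- bot.find_in(label, picture): "box" ([left, top, right, bottom] in pixels, round what is visible of it).
- bot.pinpoint(label, picture): "at" ([column, row] in pixels: a listed point, or the origin of a listed thing).
The state is a dict: "time": time; "joint_positions": joint angles; "dq": joint speeds; "effort": joint torques, N m; "ee_pos": TCP position; "eef_rot": TCP orientation; "force": force on the tool from outside, world axes, zero at the start; "ft_torque": the same for the moment, N m; "gripper_width": opening from 0.0 (shut) to 1.0 (fully open).
Only numpy, scipy, OpenCV 4.12 (cv2) and the standard library are available. Lean on these libraries where they do the work, as an engineer would, in place of code of your own. Each camera call takes 0.05 s, during which the arm holds its last target. There are 200 camera calls.

## Task

Using the U-bladed scraper, sweep four of the freshly varnished feet off the counting platform into the trough, one into each pocket, and shut the trough's clear lid; only then sweep all the feet left on the platform off the other side into the stock box, keeping the lid shut. Then swing the trough over by its peg so that the four counted feet pour into the weighing pan, swing it back level, and leave the scraper standing upright well on its cork mat. The hand must never touch the feet nor press hard on the thin lid, and the tin, the jar and the mug stay where they are.

Things in the scene. Friction and masses are not known exactly. Their poses are not given: they have to be found in the camera images.
- scraper_grip (a point): Scraper: upright 18 mm square wooden handle, 74 mm tall, on a heavy steel U blade 16 mm tall. Point: on the handle's axis, 65 mm above the blade's underside, 25 mm below the top; z up. From above, the U is open to its own +y: back 41 mm wide in x, y -16 to +6 mm; two cheeks to y = +24, 34 mm apart inside, so it takes one foot, pushes it forward and drags it sideways. About 220 g.
- mat: Fixed cork mat 120 x 120 x 4 mm, the scraper's place. Origin at the centre of its underside, on the table.
- tray: Fixed wooden counting stand. Origin on the table below the platform; x along the trough, +y towards the trough, z up. Platform top 110 mm above the table, x = -98 to +98 mm between two side rails that stand 10 mm above it (outer faces +-104), y = -120 to +70 mm. No rails at the y edges: beyond y = 70 lies the trough, below y = -120 the stock box.
- stock_in (a point): Centre of the inner floor of the fixed open-topped stock box under the platform's -y edge: inside 188 x 93 mm, walls 79 mm above this point; axes as the tray's, 175 mm to the -y side of the tray's origin.
- pan_in (a point): Centre of the inner floor of the scale's steel weighing pan on the outer (+y) side of the trough: inside 204 x 124 mm, walls 37 mm high, floor 47 mm above the table when empty; axes as the tray's, 187 mm to the +y side of its origin.
- scale (a joint): How far the pan has sunk (m): 0 empty, about 3 mm per foot lying in it (2.5, 5.5, 8.5, 11.5, 14.5 mm for 1 to 5 feet); up to 24 mm.
- trough (a joint): Tipping angle of the aluminium trough (rad): 0 level, rim flush with the platform; grows as it swings up and over, away from the platform, about its outer rim (tray y = 120, z = 110 mm, along x) to the stop at 2.1. Light; falls back if let go below 1.6, stays over beyond. It spans tray x +-87, y 70 to 120 mm. Past upright the lid drops open by itself and the feet fall into the pan.
- trough_peg (a point): Grip point on the round steel peg, 12 mm in diameter, that swings the trough: it sticks out 55 mm along tray -x from the trough's end nearest the robot (this point 35 mm from that end). Trough level: tray x = -122, y = 78, z = 103 mm; it moves on a circle of 42.6 mm about the hinge line. About 1.5 N lifts it.
- lid (a joint): Angle of the clear plastic lid from the trough (rad): 0 shut, to 1.85 leaning back open, just past upright. It hinges on the same line as the trough and rides on it; lightly damped: pushed back past upright towards the platform it falls shut by itself. 174 x 50 x 4 mm; shut, its top is 4 mm above the platform. Thin: it cracks if the hand presses it with more than 30 N.
- pocket0 (a point): Centre of a foot lying in pocket 0 of the trough (pockets in a row along tray x, about 43 mm apart; 0 nearest the robot). Each pocket is 39 mm (x) by 44 mm (y) inside and 12.5 mm deep, and its centre lies at tray y = 95 mm; it holds one foot. The walls between the pockets are flush with the platform.
- pocket1 (a point): Centre of a foot lying in pocket 1 of the trough (pockets in a row along tray x, about 43 mm apart; 0 nearest the robot). Each pocket is 39 mm (x) by 44 mm (y) inside and 12.5 mm deep, and its centre lies at tray y = 95 mm; it holds one foot. The walls between the pockets are flush with the platform.
- pocket2 (a point): Centre of a foot lying in pocket 2 of the trough (pockets in a row along tray x, about 43 mm apart; 0 nearest the robot). Each pocket is 39 mm (x) by 44 mm (y) inside and 12.5 mm deep, and its centre lies at tray y = 95 mm; it holds one foot. The walls between the pockets are flush with the platform.
- pocket3 (a point): Centre of a foot lying in pocket 3 of the trough (pockets in a row along tray x, about 43 mm apart; 0 nearest the robot). Each pocket is 39 mm (x) by 44 mm (y) inside and 12.5 mm deep, and its centre lies at tray y = 95 mm; it holds one foot. The walls between the pockets are flush with the platform.
- foot0_c (a point): Centre of furniture foot 0: a round dark wooden disc 30 mm in diameter and 10 mm thick with a small brass screw head on top, 30 g, freshly varnished, lying flat on the platform at the start (6 to 8 of the eight are present; all are alike, any four will do). Marked if the hand touches it.
- foot1_c (a point): Centre of furniture foot 1: a round dark wooden disc 30 mm in diameter and 10 mm thick with a small brass screw head on top, 30 g, freshly varnished, lying flat on the platform at the start (6 to 8 of the eight are present; all are alike, any four will do). Marked if the hand touches it.
- foot2_c (a point): Centre of furniture foot 2: a round dark wooden disc 30 mm in diameter and 10 mm thick with a small brass screw head on top, 30 g, freshly varnished, lying flat on the platform at the start (6 to 8 of the eight are present; all are alike, any four will do). Marked if the hand touches it.
- foot3_c (a point): Centre of furniture foot 3: a round dark wooden disc 30 mm in diameter and 10 mm thick with a small brass screw head on top, 30 g, freshly varnished, lying flat on the platform at the start (6 to 8 of the eight are present; all are alike, any four will do). Marked if the hand touches it.
- foot4_c (a point): Centre of furniture foot 4: a round dark wooden disc 30 mm in diameter and 10 mm thick with a small brass screw head on top, 30 g, freshly varnished, lying flat on the platform at the start (6 to 8 of the eight are present; all are alike, any four will do). Marked if the hand touches it.
- foot5_c (a point): Centre of furniture foot 5: a round dark wooden disc 30 mm in diameter and 10 mm thick with a small brass screw head on top, 30 g, freshly varnished, lying flat on the platform at the start (6 to 8 of the eight are present; all are alike, any four will do). Marked if the hand touches it.
- foot6_c (a point): Centre of furniture foot 6: a round dark wooden disc 30 mm in diameter and 10 mm thick with a small brass screw head on top, 30 g, freshly varnished, lying flat on the platform at the start (6 to 8 of the eight are present; all are alike, any four will do). Marked if the hand touches it.
- foot7_c (a point): Centre of furniture foot 7: a round dark wooden disc 30 mm in diameter and 10 mm thick with a small brass screw head on top, 30 g, freshly varnished, lying flat on the platform at the start (6 to 8 of the eight are present; all are alike, any four will do). Marked if the hand touches it.
- tin: Bystander: a varnish tin 80 mm across, 90 mm tall; origin at its foot.
- jar: Bystander: an amber glass jar 70 mm across, 100 mm tall; origin at its foot.
- mug: Bystander: a mug 80 mm across, 90 mm tall; origin at its foot.

How it is judged:
By the outcome, as a careful person would: the job done as asked, in the order asked, and still so for the second after the job is handed in, with the robot touching nothing.
Of foot0, foot1, foot2, foot3, foot4, foot5, foot6, foot7 only 6 to 8 are there at a start; the rules pass over those that are not, and their reading is None.
At some moment in a run one of scraper may be knocked a few centimetres aside while the robot is not near it.
Once in a run the grip may slacken for a moment while it holds something.
It also fails if it takes over 192 s, if anything falls off the work surface, if the arm or the gripper's body presses on something with over 40 N, if the wrist force passes 120 N, or if a joint passes its speed limit or range.

## Working session

There is one attempt and no reset: what is moved stays moved. The work goes in short steps, Python scripts to look and compute and a tool call to move; the robot and the scene stay as the last step left them, time stands still between calls to the robot, and variables do not carry over. Pictures are saved under pics/ and viewed, about 12 in all and at most 16, crops included, and the job is handed in when it is done.

Besides the shell and the picture viewer there is one more tool, called as name(argument=value, ...) on one line, values as JSON. send_rows: Moves the arm, as the interface text tells. Its arguments: {"type":"object","properties":{"deltas":{"type":"array","items":{"type":"array","items":{"type":"number"}}}},"required":["deltas"]}

```bash
ls; mkdir -p pics
cat > h.py <<'E'
import numpy as np, cv2
from plant import bot
from scipy.spatial.transform import Rotation as R
def pic(cam,fn=None):
    p=bot.get_image(cam)
    if fn: cv2.imwrite('pics/'+fn,cv2.cvtColor(p['pixels'],cv2.COLOR_RGB2BGR))
    return p
def ray(p,uv,z):
    K=np.array(p['intrinsics']);T=np.array(p['pose'])
    d=T[:3,:3]@np.linalg.inv(K)@np.array([uv[0],uv[1],1.]);o=T[:3,3]
    return o+d*(z-o[2])/d[2]
def proj(p,X):
    K=np.array(p['intrinsics']);T=np.array(p['pose'])
    c=T[:3,:3].T@(np.array(X)-T[:3,3]);q=K@c
    return q[:2]/q[2]
E
python3 - <<'E'
from h import *
s=bot.get_state();print({k:np.round(v,3) for k,v in s.items()})
for c in('scene','top'):
    p=pic(c,c+'0.png');print(c,np.round(p['pose'],3).tolist(),p['intrinsics'])
    for n,z in dict(scraper_grip=.069,mat=0,tray=0,stock_in=.02,pan_in=.047,trough_peg=.103,pocket0=.1,pocket3=.1,foot0_c=.115,tin=0,jar=0,mug=0,lid=0.1).items():
        for r in bot.pinpoint(n,p)[:(9 if 'foot' in n else 2)]:
            print(n,np.round(r['confidence'],2),np.round(r['at'],1),np.round(ray(p,r['at'],z),3))
E
```

```text
pics
{'time': np.float64(0.0), 'joint_positions': array([-1.455,  0.277,  1.506, -0.   ,  1.361, -0.121]), 'dq': array([ 0.001, -0.001,  0.001,  0.002, -0.001,  0.   ]), 'effort': array([ 3.0000e-03, -4.0458e+01, -2.3722e+01,  7.0000e-02,  3.4000e-02,
       -0.0000e+00]), 'ee_pos': array([ 0.135, -0.558,  0.205]), 'eef_rot': array([-3.118, -0.371,  0.   ]), 'force': array([ 0.129, -0.693, -0.26 ]), 'ft_torque': array([-0.007, -0.009,  0.011]), 'gripper_width': np.float64(1.0)}
scene [[-0.433, 0.61, -0.663, 1.611], [0.901, 0.3, -0.312, 0.542], [0.009, -0.733, -0.68, 1.177], [0.0, 0.0, 0.0, 1.0]] [[538.60807288   0.         283.18072581]
 [  0.         538.60807288 196.38563716]
 [  0.           0.           1.        ]]
scraper_grip 0.59 [187.2 144.2] [ 0.44  -0.369  0.069]
scraper_grip 0.55 [278.6 211.9] [0.596 0.05  0.069]
mat 0.78 [190.3 157.3] [ 0.425 -0.375  0.   ]
mat 0.73 [326.7 231.3] [0.544 0.186 0.   ]
tray 0.95 [271.  223.9] [0.59  0.022 0.   ]
stock_in 0.87 [225.4 200.3] [ 0.578 -0.144  0.02 ]
stock_in 0.63 [190.2 159.4] [ 0.455 -0.353  0.02 ]
pan_in 0.89 [325.5 231.2] [0.588 0.197 0.047]
trough_peg 0.6 [315.6 185.2] [0.476 0.115 0.103]
pocket0 0.96 [301.9 203.2] [0.562 0.109 0.1  ]
pocket0 0.93 [311.3 195.9] [0.522 0.121 0.1  ]
pocket3 0.96 [301.9 203.2] [0.562 0.109 0.1  ]
pocket3 0.93 [311.3 195.9] [0.522 0.121 0.1  ]
foot0_c 0.63 [250.1 185.6] [ 0.576 -0.054  0.115]
tin 0.74 [390.9 285.7] [0.656 0.421 0.   ]
jar 0.7 [163.2 189.4] [ 0.605 -0.363  0.   ]
jar 0.27 [326.  229.5] [0.538 0.181 0.   ]
mug 0.66 [419.9 237.3] [0.444 0.445 0.   ]
mug 0.35 [237.7 196.1] [ 0.526 -0.13   0.   ]Traceback (most recent call last):
  File "<stdin>", line 6, in <module>
ValueError: it knows: foot0, foot1, foot2, foot3, foot4, foot5, foot6, foot7, jar, mat, mug, pan_in, pocket, scraper_grip, stock_in, tin, tray, trough_peg
```

Run:
```python
from h import *
p=pic('top','top0.png');print(np.round(p['pose'],3).tolist(),p['intrinsics'][0])
for n,z in dict(scraper_grip=.069,mat=0,tray=0,stock_in=.02,pan_in=.047,trough_peg=.103,pocket0=.1,foot0_c=.115,tin=0,jar=0,mug=0).items():
        for r in bot.pinpoint(n,p)[:(9 if 'foot' in n or 'pocket' in n else 2)]:
            print(n,np.round(r['confidence'],2),np.round(r['at'],1),np.round(ray(p,r['at'],z),3))
for i in range(8):
    for r in bot.pinpoint(f'foot{i}_c',p): print(i,np.round(r['confidence'],2),np.round(r['at'],1))
    break
```

```text
[[-0.0, -0.993, 0.117, 0.417], [-1.0, -0.002, -0.016, 0.037], [0.016, -0.117, -0.993, 1.313], [0.0, 0.0, 0.0, 1.0]] [527.49801568   0.         288.09218481]
scraper_grip 0.71 [453.  262.8] [ 0.437 -0.372  0.069]
mat 0.71 [246.6 224.8] [0.532 0.119 0.   ]
mat 0.59 [435.5 262.2] [ 0.439 -0.351  0.   ]
tray 0.93 [286.7 204.5] [0.584 0.019 0.   ]
stock_in 0.98 [360.1 211.6] [ 0.564 -0.162  0.02 ]
stock_in 0.52 [125.1 177.4] [0.648 0.419 0.02 ]
pan_in 0.61 [212.1 200.8] [0.586 0.2   0.047]
pan_in 0.45 [321.  205.4] [ 0.576 -0.063  0.047]
trough_peg 0.57 [253.  253.3] [0.458 0.097 0.103]
pocket0 0.95 [247.1 189. ] [0.607 0.112 0.1  ]
pocket0 0.89 [248.8 209. ] [0.56  0.108 0.1  ]
pocket0 0.81 [251.4 169.3] [0.654 0.103 0.1  ]
pocket0 0.66 [244.9 228.7] [0.515 0.117 0.1  ]
foot0_c 0.62 [320.6 204.3] [ 0.57  -0.057  0.115]
tin 0.84 [124.1 173.9] [0.66  0.428 0.   ]
tin 0.29 [360.2 210.6] [ 0.568 -0.166  0.   ]
jar 0.75 [437.  195.4] [ 0.607 -0.361  0.   ]
mug 0.7 [109.8 262. ] [0.44  0.455 0.   ]
mug 0.43 [320.1 202.7] [ 0.588 -0.065  0.   ]
0 0.62 [320.6 204.3]
```

View pics/top0.png

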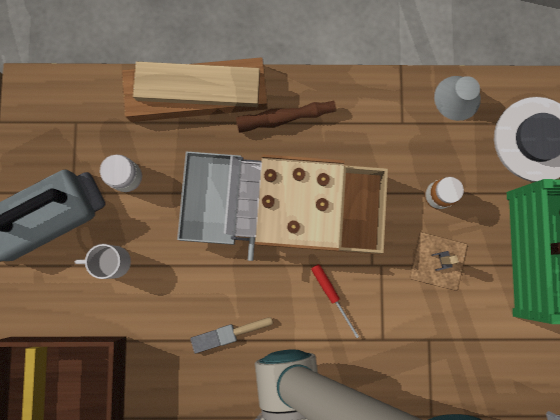

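View pics/scene0.png

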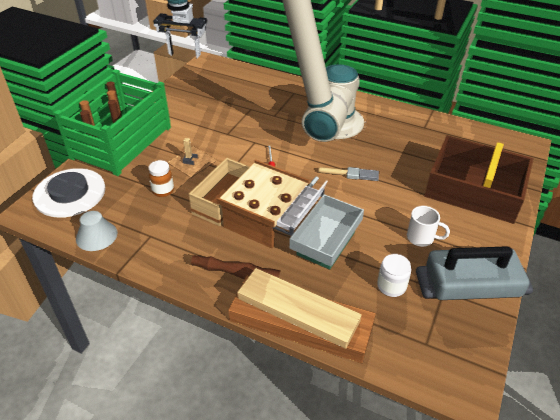

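The top view (x up, y left) shows six feet at about (270,175), (299,174), (323,180), (268,202), (322,205) and (293,227). The trough is left of the platform, with its lid open, and the peg is at (252,250). The scraper stands on the mat at about (442,262). I'll crop in for finer detail.

Run:
```python
from h import *
a=cv2.imread('pics/top0.png')
c=cv2.resize(a[145:265,175:395],None,fx=3.5,fy=3.5,interpolation=cv2.INTER_CUBIC)
m=cv2.resize(a[225:295,405:475],None,fx=3.5,fy=3.5,interpolation=cv2.INTER_CUBIC)
o=np.zeros((c.shape[0]+0,c.shape[1],3),np.uint8);o[:]=c
cv2.imwrite('pics/c1.png',o);
s=cv2.imread('pics/scene0.png')[125:180,165:220]
cv2.imwrite('pics/c2.png',np.hstack([cv2.resize(m,(400,400)),cv2.resize(s,(400,400),interpolation=cv2.INTER_CUBIC)]))
```

```text
(no output)
```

View pics/c1.png

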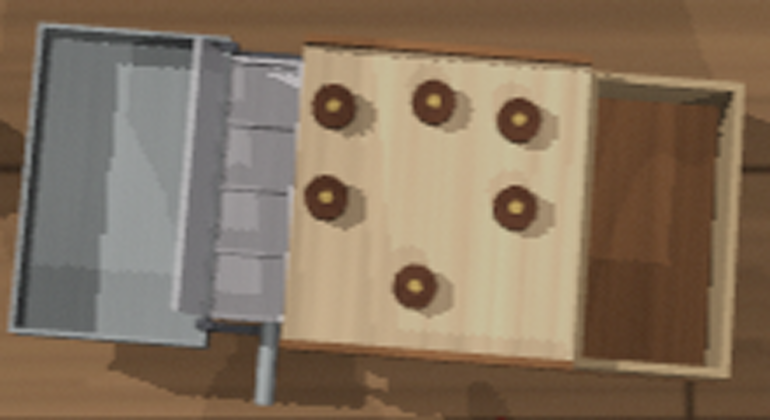

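View pics/c2.png

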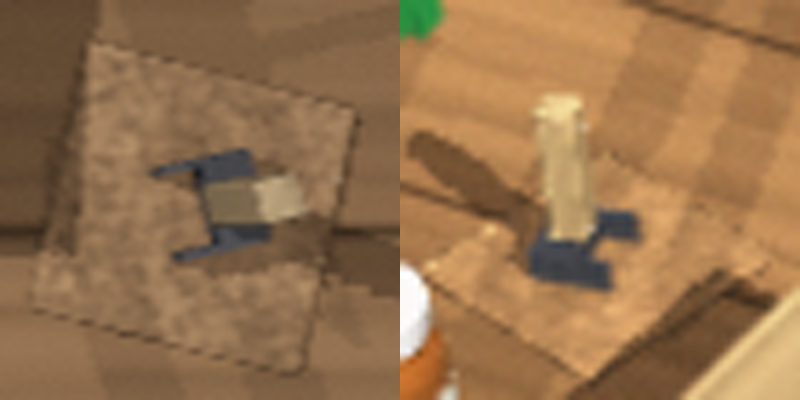

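Crop 1 gives the platform corners at (305,42), (590,63), (285,345) and (575,362), plus the six foot centres. In crop 2 the scraper's U opens towards world +y with a yaw of about +0.18. Next I'll fit the tray pose.

Run:
```python
from h import *
from scipy.optimize import least_squares
p=pic('top')
f=lambda u,v:np.array([175+(u+.5)/3.5-.5,145+(v+.5)/3.5-.5])
obs=[(f(305,42),(104,70,120)),(f(590,63),(104,-120,120)),(f(285,345),(-104,70,120)),(f(575,362),(-104,-120,120)),
 (f(742,84),(98,-225,99)),(f(729,376),(-98,-225,99)),(f(264,400),(-142,78,103))]
def W(q,X):
    c,s=np.cos(q[2]),np.sin(q[2]);X=np.array(X)/1000
    return np.array([q[0]+c*X[0]-s*X[1],q[1]+s*X[0]+c*X[1],X[2]])
o=obs[:4]
r=least_squares(lambda q:np.ravel([proj(p,W(q,X))-u for u,X in o]),[.58,.02,-.07])
q=r.x;print('tray',q,r.fun.round(2))
for n,y in(('stock_in',-175),('pan_in',187)):print(n,proj(p,W(q,(0,y,20 if y<0 else 47))))
print('peg',proj(p,W(q,(-122,78,103))),'pk',[proj(p,W(q,(x,95,103))).round(1) for x in(-64.5,-21.5,21.5,64.5)])
g=cv2.cvtColor(p['pixels'],cv2.COLOR_RGB2GRAY)
c,s=np.cos(q[2]),np.sin(q[2])
for u in[(334,106),(434,102),(519,120),(326,198),(515,208),(415,286)]:
    X=ray(p,f(*u),.120)-[q[0],q[1],0];print('foot',np.round([1000*(c*X[0]+s*X[1]),1000*(-s*X[0]+c*X[1])],1))
f2=lambda u,v:np.array([405+u/5.714-.4,225+v/5.714-.4])
print('handle top',ray(p,f2(280,198),.094))
for u in[(155,172),(180,257)]:print('tip',ray(p,f2(*u),.02))
print('matc',np.mean([ray(p,f2(*u),.004) for u in[(92,42),(357,110),(300,374),(35,305)]],0))
```

```text
tray [ 0.57540644  0.01506964 -0.06252497] [-0.18 -1.8   0.61 -2.49 -0.73  1.83  0.32  2.27]
stock_in [359.01563045 211.27241723]
pan_in [211.35121912 200.48633767]
peg [251.63441768 253.06062407] pk [array([246. , 227.6]), array([247.3, 209. ]), array([248.7, 190.6]), array([250. , 172.4])]
foot [58.4 47.4]
foot [ 65.4 -17.8]
foot [ 57.  -74.2]
foot [-2.6 48.6]
foot [ -1.2 -74.8]
foot [-56.3 -12.8]
handle top [ 0.4446401  -0.36589807  0.094     ]
tip [ 0.45743855 -0.33676981  0.02      ]
tip [ 0.42115366 -0.34635567  0.02      ]
matc [ 0.44276808 -0.35882447  0.004     ]
```

```bash
cat >> h.py <<'E'
def W(q,X):
    c,s=np.cos(q[2]),np.sin(q[2]);X=np.array(X)/1000
    return np.array([q[0]+c*X[0]-s*X[1],q[1]+s*X[0]+c*X[1],X[2]])
def L(q,P):
    c,s=np.cos(q[2]),np.sin(q[2]);d=np.array(P)-[q[0],q[1],0]
    return 1000*np.array([c*d[0]+s*d[1],-s*d[0]+c*d[1],d[2]])
E
python3 - <<'E'
from h import *
from scipy.optimize import least_squares
p=pic('top')
f=lambda u,v:np.array([175+(u+.5)/3.5-.5,145+(v+.5)/3.5-.5])
o=[(f(305,44),(98,70,120)),(f(590,64),(98,-120,120)),(f(285,345),(-98,70,120)),(f(575,361),(-98,-120,120))]
best=least_squares(lambda q:np.ravel([proj(p,W(q,X))-u for u,X in o]),[.58,.02,-.07])
q=best.x;print('tray',q,best.fun.round(2))
print('peg',proj(p,W(q,(-122,78,103))),'pk',[proj(p,W(q,(x,95,103))).round(1) for x in(-64.5,-21.5,21.5,64.5)])
for u in[(334,106),(434,102),(519,120),(326,198),(515,208),(415,286)]:
    print('foot',L(q,ray(p,f(*u),.120)).round(1))
# refine feet by brass/dark blob
g=p['pixels'].astype(int)
m=((g.sum(2)<300)&(g[...,0]>g[...,2]+10)).astype(np.uint8);m[:150]=0;m[245:]=0;m[:,:260]=0;m[:,336:]=0
n,l,st,ce=cv2.connectedComponentsWithStats(m)
for i in range(1,n):
    if st[i,4]>40:print(st[i],ce[i].round(1))
E
```

```text
tray [ 0.57481567  0.01509308 -0.06102603] [-0.44  0.47  0.42 -0.05 -0.5  -0.51  0.52  0.09]
peg [251.69851376 253.37603484] pk [array([246. , 227.9]), array([247.3, 209.3]), array([248.6, 190.9]), array([249.9, 172.7])]
foot [ 59.1  47.4 120. ]
foot [ 65.9 -17.9 120. ]
foot [ 57.5 -74.3 120. ]
foot [ -1.9  48.6 120. ]
foot [ -0.8 -74.8 120. ]
foot [-55.8 -12.7 120. ]
[260 150  76  13 734] [300.3 154.6]
[264 169  14  13 131] [270.1 175.1]
[293 168  12  13 118] [298.5 174. ]
[317 173  13  13 113] [322.9 179.1]
[262 195  13  13 125] [268.1 201.2]
[316 198  13  13 114] [321.7 204.1]
[287 221  13  13 114] [293.2 226.6]
```

send_rows(deltas=[[6,-2,0.7,0,0,0,0.6],[12,-4,1.4,0,0,0.01,0.6],[18,-6,2.1,0,0,0.02,0.6],[24,-8,2.8,0,0,0.03,0.6],[30,-10,3.5,0,0,0.037,0.6]])

```text
time: 2.02
ee_pos: [0.3999, -0.3933, 0.1711]
eef_rot: [3.125, 0.313, 0.001]
force: [0.3, -0.5, 0.5]
gripper_width: 0.6
```

Run:
```python
from h import *
p=pic('top');
r=bot.pinpoint('scraper_grip',p)[:1];print(r, ray(p,r[0]['at'],.069))
print(proj(p,[.444,-.3655,.069]),proj(p,[.4446,-.3659,.094]))
m=p['pixels'][225:295,405:475,::-1]
cv2.imwrite('pics/c3.png',cv2.resize(m,(500,500),interpolation=cv2.INTER_CUBIC))
s=bot.get_state();print(s['ee_pos'],s['eef_rot'],s['gripper_width'],s['time'])
```

```text
[{'at': [451.0, 261.3], 'confidence': 0.69}] [ 0.44039308 -0.36780311  0.069     ]
[449.97374539 259.76488448] [453.60391888 259.26914014]
[ 0.40262956 -0.39030361  0.17038   ] [-3.12240759 -0.32308587 -0.00319302] 0.6016984712152503 2.125
```

View pics/c3.png

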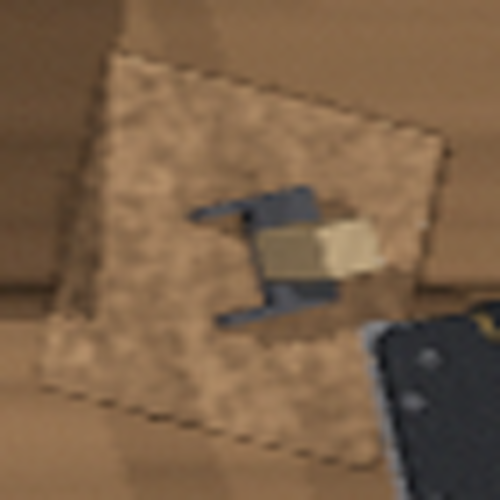

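send_rows(deltas=[[4.4,-1.7,1,0,0,0.02,0.6],[4.4,-1.7,6.0,0,0,0.02,0.6],[4.4,-1.7,11,0,0,0.02,0.6],[4.4,-1.7,11.9,0,0,0.02,0.6],[4.4,-1.7,11.9,0,0,0.02,0.6]])

```text
time: 2.75
ee_pos: [0.438, -0.3698, 0.0526]
eef_rot: [3.129, 0.281, 0.0]
force: [0.3, 0.2, -0.0]
gripper_width: 0.596
```

send_rows(deltas=[[0,0,0,0,0,0,0],[0,0,0,0,0,0,0],[0,0,0,0,0,0,0],[0,0,0,0,0,0,0]])

```text
time: 3.25
ee_pos: [0.4381, -0.3688, 0.0526]
eef_rot: [3.129, 0.282, 0.001]
force: [0.0, 1.4, 0.2]
gripper_width: 0.211
```

Run:
```python
from h import *
s=bot.get_state();print(s['ee_pos'],s['eef_rot'],s['gripper_width'],s['force'],s['time'])
```

```text
[ 0.43808053 -0.36882741  0.05256196] [3.12885948e+00 2.81909105e-01 5.15131767e-04] 0.21116101330180417 [0.0227363  1.41246909 0.19141595] 3.25
```

send_rows(deltas=[[0,0,0,0,0,0,0.5],[0,0,0,0,0,0,0.5],[0.4,0,0,0,0,0,0.5],[0.4,0,0,0,0,0,0],[0.4,0,0,0,0,0,0]])

```text
time: 3.88
ee_pos: [0.4421, -0.3683, 0.052]
eef_rot: [3.129, 0.282, -0.0]
force: [0.1, -0.3, -1.0]
gripper_width: 0.323
```

send_rows(deltas=[[0,0,0,0,0,0,0],[0,0,0,0,0,0,0],[0,0,0,0,0,0,0],[0,0,-0.5,0,0,0,0],[0,0,-2.5,0,0,0,0]])

```text
time: 4.5
ee_pos: [0.441, -0.3675, 0.0762]
eef_rot: [-3.127, -0.282, 0.004]
force: [0.4, 0.3, -2.9]
gripper_width: 0.19
```

Run:
```python
from h import *
s=bot.get_state();print(s['ee_pos'],s['eef_rot'],s['gripper_width'],s['force'],s['time'])
p=pic('scene')
c=[int(v) for v in proj(p,s['ee_pos'])]
m=p['pixels'][c[1]-45:c[1]+45,c[0]-45:c[0]+45,::-1]
a=cv2.resize(m,(390,390),interpolation=cv2.INTER_CUBIC)
p=pic('top');c=[int(v) for v in proj(p,s['ee_pos'])]
m=p['pixels'][c[1]-45:c[1]+45,c[0]-45:c[0]+45,::-1]
cv2.imwrite('pics/c4.png',np.hstack([a,cv2.resize(m,(390,390),interpolation=cv2.INTER_CUBIC)]))
```

```text
[ 0.44103252 -0.36752772  0.0761666 ] [-3.12652935 -0.28176186  0.00353026] 0.19016296119881881 [ 0.35405651  0.30131435 -2.87642295] 4.5
```

View pics/c4.png

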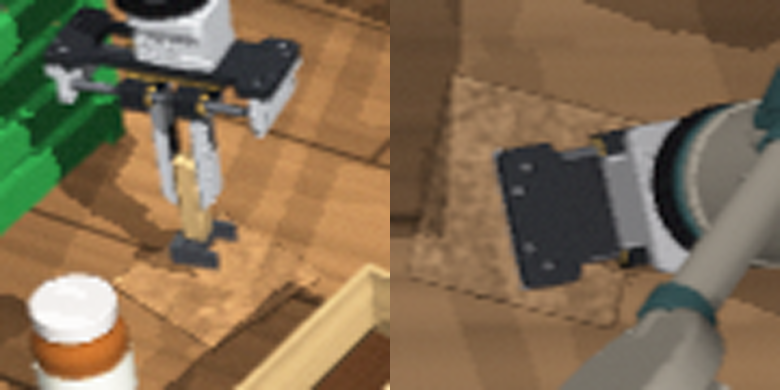

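send_rows(deltas=[[0,0,-6,0,0,0,0],[0,0,-12.8,0,0,0,0],[3.5,-4.8,-12.8,0,0,0,0],[7.1,-9.7,-12.8,0,0,0,0],[10.8,-14.7,-12.8,0,0,0,0]])

```text
time: 5.22
ee_pos: [0.5224, -0.2031, 0.2048]
eef_rot: [3.129, 0.28, 0.0]
force: [0.9, -0.5, -2.9]
gripper_width: 0.186
```

send_rows(deltas=[[3,-4,0,0,0,0.05,0],[6,-8,0,0,0,0.1,0],[9,-12,0,0,0,0.15,0],[12,-16,0,0,0,0.2,0],[15.3,-20.5,0,0,0,0.241,0]])

```text
time: 5.85
ee_pos: [0.6362, 0.0258, 0.2043]
eef_rot: [3.139, -0.099, -0.001]
force: [0.5, -1.7, -2.7]
gripper_width: 0.189
```

```bash
cat > st.py <<'E'
from h import *
q=[.57482,.01509,-.06103]
s=bot.get_state();r=R.from_rotvec(s['eef_rot']).as_matrix()
print('tray',L(q,s['ee_pos']).round(1),'yaw',np.arctan2(r[1,0],r[0,0]).round(4),'tilt',r[:2,2].round(3),'w',s['gripper_width'].round(3),'F',np.round(s['force'],1),s['time'])
E
python3 st.py
python3 - <<'E'
from h import *
q=[.57482,.01509,-.06103]
s=bot.get_state()
p=pic('top')
print(proj(p,s['ee_pos']))
cv2.imwrite('pics/c5.png',cv2.resize(p['pixels'][145:265,175:395,::-1],None,fx=3.5,fy=3.5,interpolation=cv2.INTER_CUBIC))
for r in bot.pinpoint('scraper_grip',p)[:2]:print(r,L(q,ray(p,r['at'],s['ee_pos'][2]+.019)))
p=pic('scene')
for r in bot.pinpoint('scraper_grip',p)[:2]:print(r,proj(p,s['ee_pos']+[0,0,.019]))
E
```

```text
[284.78364545 168.02105356]
{'at': [282.9, 166.1], 'confidence': 0.56} [ 60.71307437  18.64070054 223.26424284]
{'at': [266.5, 179.9], 'confidence': 0.82} [264.09605033 177.70771   ]Traceback (most recent call last):
  File "st.py", line 4, in <module>
    print('tray',L(q,s['ee_pos']).round(1),'yaw',np.arctan2(r[1,0],r[0,0]).round(4),'tilt',r[:2,2].round(3),'w',s['gripper_width'].round(3),'F',np.round(s['force'],1),s['time'])
                                                                                                                ^^^^^^^^^^^^^^^^^^^^^^^^
AttributeError: 'float' object has no attribute 'round'
```

```bash
sed -i "s/s\['gripper_width'\].round(3)/round(float(s['gripper_width']),3)/" st.py; python3 st.py
```

```text
tray [ 60.   14.2 203.9] yaw -0.0587 tilt [-0.002 -0.001] w 0.188 F [ 0.3 -0.1 -2.1] 6.05
```

View pics/c5.png

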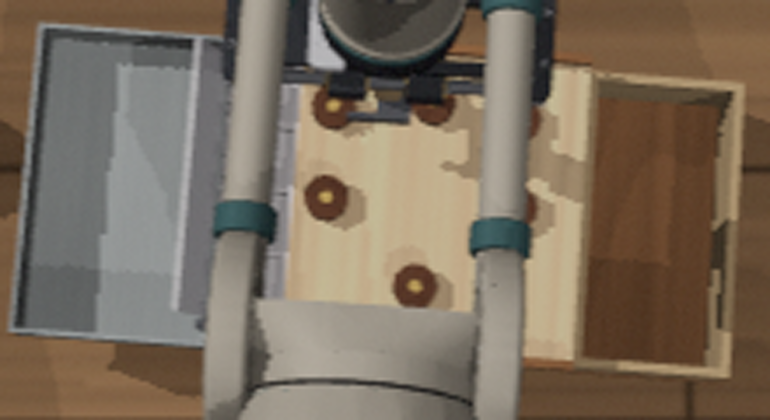

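Run:
```python
from h import *
q=[.57482,.01509,-.06103]
p=pic('top')
for X in[(39.5,38.2,172),(43,38.2,172),(39.5,38.2,156),(39.5,-1.8,172)]:
    u=proj(p,W(q,X));print(X,(u-[175,145])*3.5+1.25)
```

```text
(39.5, 38.2, 172) [345.11457306 122.60187193]
(43, 38.2, 172) [345.47176341 117.10119711]
(39.5, 38.2, 156) [345.41231873 126.95048807]
(39.5, -1.8, 172) [408.85411065 126.59960511]
```

send_rows(deltas=[[-0.25,0,2.2,0,0,0,0],[-0.25,0,4.4,0,0,0,0],[-0.25,-1.3,4.4,0,0,0,0],[0.1,-2.3,4.4,0,0,0,0],[0.3,-3.3,4.4,0,0,0,0]])

```text
time: 6.72
ee_pos: [0.6409, 0.0572, 0.1609]
eef_rot: [3.14, -0.097, -0.0]
force: [-0.5, 0.4, -1.5]
gripper_width: 0.187
```

```bash
python3 st.py
python3 - <<'E'
from h import *
p=pic('scene')
cv2.imwrite('pics/c6.png',cv2.resize(p['pixels'][140:260,180:370,::-1],None,fx=4,fy=4,interpolation=cv2.INTER_CUBIC))
E
```

```text
tray [ 63.4  46.1 160.9] yaw -0.062 tilt [-0.    -0.001] w 0.187 F [-0.5  0.4 -1.5] 6.725
```

View pics/c6.png

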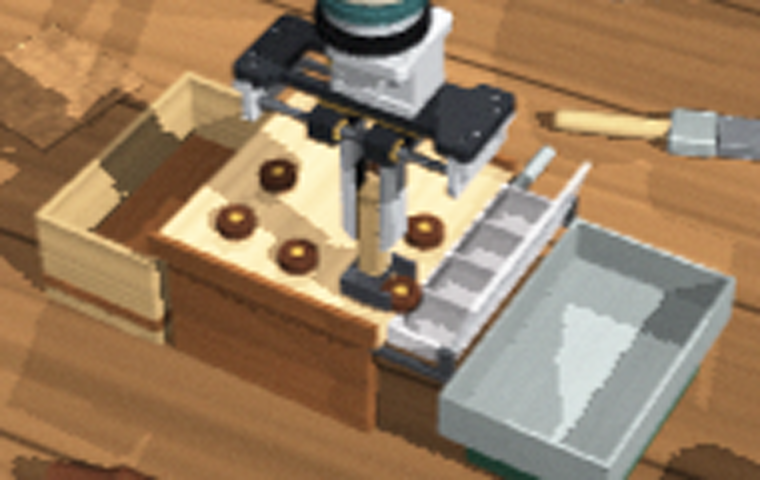

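send_rows(deltas=[[0,-1.2,0,0,0,0,0],[0,-2.2,0,0,0,0,0],[0,-2.6,0,0,0,0,0],[0,-2.6,0,0,0,0,0],[0,-1.0,0,0,0,0,0]])

```text
time: 7.4
ee_pos: [0.6414, 0.0676, 0.161]
eef_rot: [3.14, -0.094, 0.0]
force: [0.5, -0.2, -2.5]
gripper_width: 0.191
```

```bash
python3 st.py
python3 - <<'E'
from h import *
p=pic('scene')
cv2.imwrite('pics/c7.png',cv2.resize(p['pixels'][150:250,220:340,::-1],None,fx=4,fy=4,interpolation=cv2.INTER_CUBIC))
E
```

```text
tray [ 63.2  56.5 161. ] yaw -0.0596 tilt [ 0. -0.] w 0.191 F [ 0.5 -0.2 -2.5] 7.4
```

View pics/c7.png

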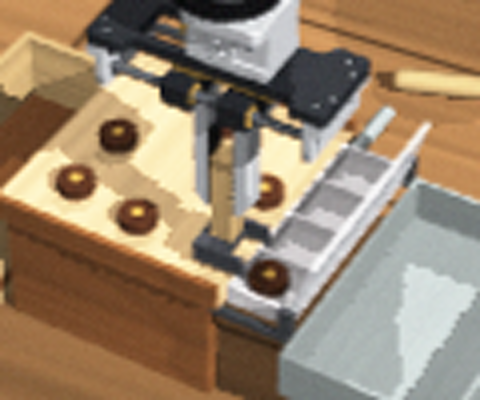

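send_rows(deltas=[[0,0.5,-1.8,0,0,0,0],[-3,2.5,-2.5,0,0,0,0],[-6.65,4.7,-2.5,0,0,0,0],[-6.65,4.7,-1.0,0,0,0,0],[-6.65,4.7,0,0,0,0,0]])

```text
time: 8.07
ee_pos: [0.5725, 0.024, 0.1605]
eef_rot: [-3.14, 0.098, -0.001]
force: [-0.0, 1.1, -2.9]
gripper_width: 0.188
```

send_rows(deltas=[[0,-1.2,0,0,0,0,0],[0,-2.1,0,0,0,0,0],[-0.8,-2.5,0,0,0,0,0],[-1.7,-2.7,0,0,0,0,0],[-2.1,-3.2,0,0,0,0,0]])

```text
time: 8.7
ee_pos: [0.5522, 0.0581, 0.1613]
eef_rot: [3.14, -0.096, -0.0]
force: [-0.7, 0.4, -3.1]
gripper_width: 0.188
```

send_rows(deltas=[[0,-1.2,0,0,0,0,0],[0,-2.2,0,0,0,0,0],[0,-3,0,0,0,0,0],[0,-3,0,0,0,0,0],[0,-1.0,0,0,0,0,0]])

```text
time: 9.32
ee_pos: [0.5538, 0.0679, 0.1609]
eef_rot: [3.14, -0.092, -0.0]
force: [-0.2, -0.9, -2.5]
gripper_width: 0.191
```

```bash
cat > look.py <<'E'
import sys
from h import *
q=[.57482,.01509,-.06103]
p=pic('scene',sys.argv[1])
cv2.imwrite('pics/c_'+sys.argv[1],cv2.resize(p['pixels'][150:250,220:340,::-1],None,fx=4,fy=4,interpolation=cv2.INTER_CUBIC))
for n in('foot0_c','pocket0'):
  for r in bot.pinpoint(n,p):
    if r['confidence']>.4: print(n,round(r['confidence'],2),np.round(r['at'],1),L(q,ray(p,r['at'],.103 if n[0]=='p' else .113)).round(0))
E
python3 st.py; python3 look.py s8.png
```

```text
tray [-24.2  51.4 160.9] yaw -0.0588 tilt [-0. -0.] w 0.191 F [-0.2 -0.9 -2.5] 9.325
foot0_c 0.64 [248.9 187.3] [ 11. -69. 113.]
pocket0 0.92 [295.2 211.8] [ 26.  94. 103.]
pocket0 0.74 [287.  220.8] [ 69.  91. 103.]
pocket0 0.6 [312.2 196.3] [-56. 107. 103.]
pocket0 0.56 [300.3 203. ] [-14.  90. 103.]
```

View pics/c_s8.png

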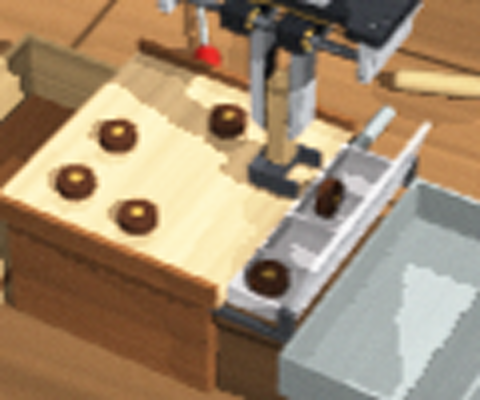

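Foot 2 in pocket 1, at crop (328,196), looked tilted, while foot 1 lies flat in pocket 3. I'll wait a moment and check the blob shapes numerically.

send_rows(deltas=[[0,0.5,0,0,0,0,0],[0,0.5,0,0,0,0,0],[0,0.5,0,0,0,0,0]])

```text
time: 9.85
ee_pos: [0.5535, 0.0629, 0.1611]
eef_rot: [-3.14, 0.096, -0.0]
force: [0.8, 0.3, -2.4]
gripper_width: 0.188
```

```bash
cat > blobs.py <<'E'
from h import *
q=[.57482,.01509,-.06103]
for cam in('scene','top'):
    p=pic(cam);g=p['pixels'].astype(int)
    m=((g.sum(2)<270)&(g[...,0]>g[...,2]+8)).astype(np.uint8)
    M=np.zeros_like(m);poly=np.array([proj(p,W(q,X)) for X in[(96,-118,113),(96,122,113),(-96,122,113),(-96,-118,113)]]).astype(np.int32)
    cv2.fillPoly(M,[poly],1);m&=M
    n,l,st,ce=cv2.connectedComponentsWithStats(m)
    print(cam)
    for i in range(1,n):
        if st[i,4]>15: print(' box wh',st[i,2:5],ce[i].round(1),L(q,ray(p,ce[i],.115))[:2].round(0))
E
python3 blobs.py
```

```text
scene
 box wh [ 9  9 60] [276.1 180.3] [-54. -14.]
 box wh [ 9  8 52] [248.8 183.8] [  0. -76.]
 box wh [10  8 54] [238.2 195.8] [ 60. -75.]
 box wh [ 7 11 51] [302.  199.2] [-19.  92.]
 box wh [10  9 57] [253.8 203.9] [ 67. -18.]
 box wh [10  9 77] [286.6 219.1] [74. 93.]
top
 box wh [ 13  13 105] [322.8 179.1] [ 58. -74.]
 box wh [ 54  18 309] [264.6 204.6] [-9. 56.]
 box wh [ 12  13 108] [321.7 204.2] [ -0. -75.]
 box wh [16  2 25] [242.4 240.4] [-94. 100.]
```

Run:
```python
from h import *
a=pic('scene','s9.png');a=a['pixels'][175:235,265:335,::-1]
cv2.imwrite('pics/c9.png',cv2.resize(a,None,fx=10,fy=10,interpolation=cv2.INTER_CUBIC))
```

```text
(no output)
```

View pics/c9.png

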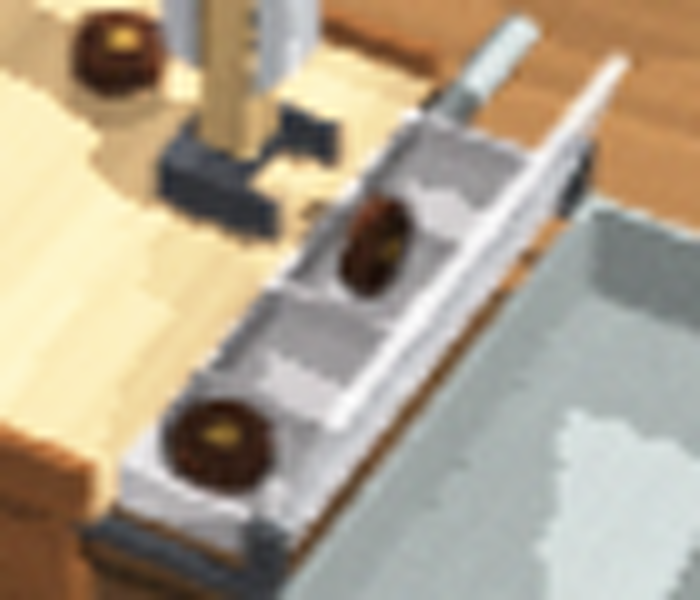

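Zoomed in, the foot in pocket 1 is standing steeply with its top facing the lid, leaning back towards the platform side. I'll press its upper edge down gently with the blade's underside.

send_rows(deltas=[[0,0,-3,0,0,0,0],[0.2,-2.5,-3.2,0,0,0,0],[0.2,-3.8,-2.6,0,0,0,0],[0.2,-3.8,-1.8,0,0,0,0],[0.2,-3.8,-1.2,0,0,0,0]])

```text
time: 10.62
ee_pos: [0.5569, 0.1002, 0.1715]
eef_rot: [3.139, -0.095, -0.004]
force: [-0.2, 0.1, -2.6]
gripper_width: 0.191
```

send_rows(deltas=[[0,0,0.3,0,0,0,0],[0,0,0.6,0,0,0,0],[0,0,0.9,0,0,0,0],[0,0,1.1,0,0,0,0],[0,0,1.1,0,0,0,0]])

```text
time: 11.25
ee_pos: [0.563, 0.0987, 0.1692]
eef_rot: [3.138, -0.097, 0.023]
force: [-1.8, -4.2, 26.0]
gripper_width: 0.189
```

```bash
python3 st.py;python3 blobs.py
```

```text
tray [-16.8  82.7 169.2] yaw -0.0617 tilt [ 0.015 -0.003] w 0.189 F [-1.8 -4.2 26. ] 11.25
scene
 box wh [ 9  9 63] [276.1 180.2] [-54. -14.]
 box wh [ 9  8 53] [248.8 183.7] [ -0. -76.]
 box wh [10  8 53] [238.1 195.7] [ 60. -75.]
 box wh [ 9 11 42] [301.9 200. ] [-16.  94.]
 box wh [10  9 58] [253.9 204. ] [ 67. -18.]
 box wh [10  9 74] [286.6 219.1] [74. 93.]
top
 box wh [ 31  49 253] [250.6 196.8] [ 6. 89.]
 box wh [ 12  13 108] [298.3 174. ] [ 66. -17.]
 box wh [ 13  13 105] [322.8 179.1] [ 58. -74.]
 box wh [ 12  13 108] [321.7 204.2] [ -0. -75.]
 box wh [ 4  7 16] [263.6 211.6] [-26.  57.]
 box wh [ 13  13 120] [293.2 226.3] [-55. -13.]
 box wh [16  2 25] [242.4 240.4] [-94. 100.]
```

send_rows(deltas=[[0,0,-1,0,0,0,0],[0,0,-3,0,0,0,0],[0,4,-4,0,0,0,0],[0,8,-4,0,0,0,0],[0,8,-4,0,0,0,0]])

```text
time: 11.98
ee_pos: [0.5522, 0.0182, 0.2014]
eef_rot: [3.139, -0.102, -0.003]
force: [-0.4, -0.5, -2.3]
gripper_width: 0.189
```

```bash
python3 st.py;python3 - <<'E'
from h import *
a=pic('scene');a=a['pixels'][180:225,275:325,::-1]
b=pic('top');print(proj(b,[.575+.0058-.0215,.0151+.095,.1]));b=b['pixels'][160:240,230:280,::-1]
cv2.imwrite('pics/c10.png',np.hstack([cv2.resize(a,(480,432),interpolation=cv2.INTER_CUBIC),cv2.resize(b,(270,432),interpolation=cv2.INTER_CUBIC)]))
E
```

```text
tray [-22.7   1.8 201.4] yaw -0.0649 tilt [-0.002 -0.001] w 0.189 F [-0.4 -0.5 -2.3] 11.975
[247.90127268 209.41108957]
```

View pics/c10.png

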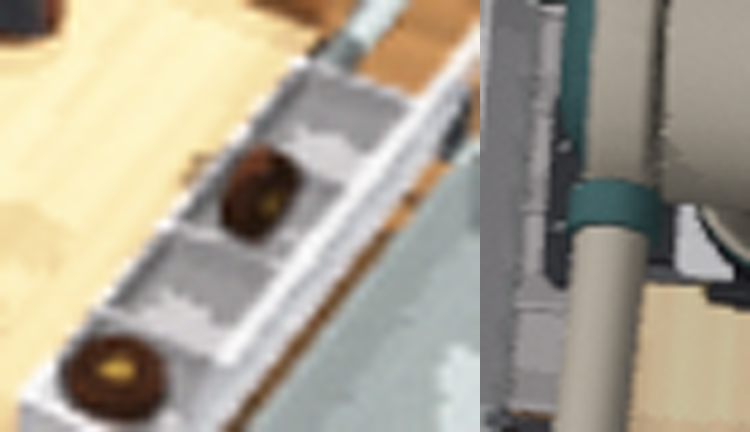

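send_rows(deltas=[[-2,-2,0,0,0,0,0],[-4.4,-5,0,0,0,0,0],[-4.4,-7,0,0,0,0,0],[-4.4,-7,0,0,0,0,0]])

```text
time: 12.58
ee_pos: [0.5118, 0.096, 0.202]
eef_rot: [-3.14, 0.09, 0.001]
force: [-0.5, -0.3, -3.7]
gripper_width: 0.19
```

```bash
python3 st.py
```

```text
tray [-67.8  76.9 202. ] yaw -0.057 tilt [-0.001  0.001] w 0.19 F [-0.5 -0.3 -3.7] 12.575
```

send_rows(deltas=[[0,0.4,2.5,0,0,0,0],[0,0.4,4.1,0,0,0,0],[0.6,0.4,4.1,0,0,0,0],[0.9,0.4,4.1,0,0,0,0],[1.2,0.4,4.1,0,0,0,0]])

```text
time: 13.2
ee_pos: [0.5259, 0.0886, 0.1619]
eef_rot: [3.14, -0.096, 0.002]
force: [0.7, 0.4, -2.6]
gripper_width: 0.192
```

```bash
python3 st.py; python3 blobs.py | head -7
```

```text
tray [-53.3  70.4 161.9] yaw -0.0612 tilt [ 0.002 -0.   ] w 0.192 F [ 0.7  0.4 -2.6] 13.2
scene
 box wh [10  8 53] [276.6 179.8] [-56. -13.]
 box wh [ 9  8 52] [248.8 183.8] [  0. -76.]
 box wh [10  8 53] [238.1 195.7] [ 60. -75.]
 box wh [ 9 11 66] [301.2 199.9] [-15.  92.]
 box wh [10  9 59] [253.9 204.1] [ 67. -17.]
 box wh [10  9 77] [286.6 219.1] [74. 93.]
```

send_rows(deltas=[[0.2,0,0,0,0,0,0],[0.3,0,0,0,0,0,0],[0,0,0,0,0,0,0],[-0.5,0,-2,0,0,0,0],[-0.5,3,-4,0,0,0,0]])

```text
time: 13.92
ee_pos: [0.5174, 0.0601, 0.2013]
eef_rot: [-3.139, 0.092, 0.002]
force: [0.6, -1.1, -2.7]
gripper_width: 0.191
```

```bash
python3 st.py; python3 blobs.py | head -7
python3 - <<'E'
from h import *
a=pic('scene');a=a['pixels'][180:225,275:325,::-1]
cv2.imwrite('pics/c11.png',cv2.resize(a,None,fx=12,fy=12,interpolation=cv2.INTER_CUBIC))
E
```

```text
tray [-60.1  41.4 201.3] yaw -0.0584 tilt [-0.001  0.001] w 0.191 F [ 0.6 -1.1 -2.7] 13.925
scene
 box wh [ 9  8 56] [276.3 179.7] [-57. -14.]
 box wh [ 9  8 53] [248.8 183.7] [ -0. -76.]
 box wh [10  8 53] [238.2 195.7] [ 60. -75.]
 box wh [ 9 10 62] [300.6 200.3] [-13.  91.]
 box wh [10  9 61] [253.9 204.1] [ 67. -17.]
 box wh [10  9 77] [286.6 219.1] [74. 93.]
```

View pics/c11.png

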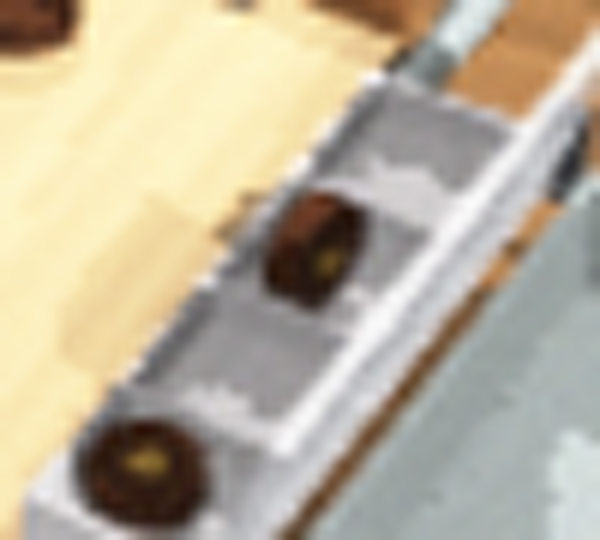

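send_rows(deltas=[[0,5,0,0,0,0,0],[0,10,-1,0,0,0,0],[0,15,-1,0,0,0,0],[0,18,-1,0,0,0,0],[0,18,-1,0,0,0,0]])

```text
time: 14.7
ee_pos: [0.5068, -0.1217, 0.2101]
eef_rot: [-3.139, 0.101, 0.002]
force: [0.3, -0.1, -1.4]
gripper_width: 0.184
```

```bash
python3 st.py
cat > fit.py <<'E'
from h import *
from scipy.optimize import differential_evolution
q=[.57482,.01509,-.06103]
P=[bot.get_image('scene'),bot.get_image('top')]
print(['%.2f'%x for x in P[1]['pose'][:2,3]])
C,S=np.cos(q[2]),np.sin(q[2]);Rt=np.array([[C,-S,0],[S,C,0],[0,0,1]])
def disc(v):
    x,y,z,a,b=v; n=np.array([a,b,np.sqrt(max(1e-3,1-a*a-b*b))])
    e=np.cross(n,[1,0,0]);e/=np.linalg.norm(e);f=np.cross(n,e)
    t=np.linspace(0,2*np.pi,40);c=15*(np.outer(np.cos(t),e)+np.outer(np.sin(t),f))
    return np.array([x,y,z])+np.vstack([c+5*n,c-5*n]),np.array([x,y,z])+5*n
def win(p,c,r=9):
    u=proj(p,W(q,c)).round().astype(int);return u
SC=8
def masks(c):
    out=[]
    for p in P:
        u=proj(p,W(q,c)).round().astype(int);x0,y0=u-11
        g=p['pixels'][y0:y0+23,x0:x0+23].astype(np.float32);g=cv2.resize(g,None,fx=SC,fy=SC,interpolation=cv2.INTER_CUBIC)
        m=((g.sum(2)<290)&(g[...,0]>g[...,2]+8)).astype(np.uint8)
        n,l,st,ce=cv2.connectedComponentsWithStats(m);k=np.argmax(st[1:,4])+1
        h,_=cv2.findContours((l==k).astype(np.uint8),cv2.RETR_EXTERNAL,cv2.CHAIN_APPROX_NONE)
        M=np.zeros_like(m);cv2.drawContours(M,h,-1,1,-1);out.append((p,x0,y0,M))
    return out
def fit(c,flat=False,z=None,cams=(0,1)):
    ms=masks(c);ms=[ms[i] for i in cams]
    def cost(v):
        if flat:v=[v[0],v[1],z,0,0]
        D,_=disc(v);s=0
        for p,x0,y0,M in ms:
            uv=np.array([proj(p,W(q,d)) for d in D]);uv=(uv-[x0,y0]+.5)*SC-.5
            N=np.zeros_like(M);cv2.fillConvexPoly(N,cv2.convexHull(uv.astype(np.float32)).astype(np.int32),1)
            s+=1-(N&M).sum()/max(1,(N|M).sum())
        return s
    b=[(c[0]-14,c[0]+14),(c[1]-14,c[1]+14)]+([] if flat else [(98,118),(-.95,.95),(-.95,.95)])
    r=differential_evolution(cost,b,maxiter=40 if not flat else 15,popsize=10,seed=1,tol=1e-4);return r.x.round(2),round(r.fun,3)
if __name__=='__main__':
    for cams in((0,),(1,)):
        print(cams,'p3',fit((64,92,103),True,103,cams),'plat',fit((58,-75,115),True,115,cams),fit((-56,-13,115),True,115,cams))
    print('tilted',fit((-20,90,108)))
    cv2.imwrite('pics/c12.png',np.hstack([cv2.resize(P[0]['pixels'][180:225,275:325,::-1],(400,360),interpolation=cv2.INTER_CUBIC),cv2.resize(P[1]['pixels'][160:250,225:275,::-1],(200,360),interpolation=cv2.INTER_CUBIC)]))
E
python3 fit.py
```

```text
tray [ -59.6 -140.7  210.1] yaw -0.0643 tilt [-0.001  0.001] w 0.184 F [ 0.3 -0.1 -1.4] 14.7
['0.42', '0.04']
(0,) p3 (array([63.26, 87.31]), np.float64(0.111)) plat (array([ 55.57, -77.48]), np.float64(0.223)) (array([-57.62, -13.19]), np.float64(0.247))
(1,) p3 (array([64.31, 88.7 ]), np.float64(0.09)) plat (array([ 57.95, -75.12]), np.float64(0.088)) (array([-55.5 , -12.82]), np.float64(0.131))
tilted (array([-13.69,  91.36, 113.6 ,   0.31,   0.95]), np.float64(0.318))
```

Run:
```python
from h import *
q=[.57482,.01509,-.06103]
p=pic('top');a=cv2.resize(p['pixels'][160:250,225:285,::-1],None,fx=8,fy=6.6,interpolation=cv2.INTER_CUBIC)
a=cv2.resize(p['pixels'][180:225,230:275,::-1],(400,400),interpolation=cv2.INTER_CUBIC)
k=400/45
for x in(-41,-2):
    for y in(73,117):
        u=(proj(p,W(q,(x,y,110)))-[230,180]+.5)*k;cv2.circle(a,tuple(int(t) for t in u),3,(0,255,0),-1)
p=pic('scene');b=cv2.resize(p['pixels'][185:215,285:315,::-1],(400,400),interpolation=cv2.INTER_CUBIC)
k=400/30
for x in(-41,-2):
    for y in(73,117):
        u=(proj(p,W(q,(x,y,110)))-[285,185]+.5)*k;cv2.circle(b,tuple(int(t) for t in u),3,(0,255,0),-1)
cv2.imwrite('pics/c13.png',np.hstack([a,b]))
```

```text
(no output)
```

View pics/c13.png

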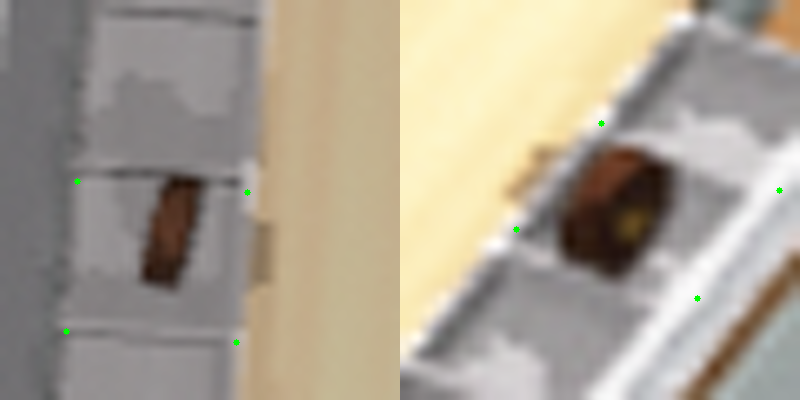

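The top view shows the foot in pocket 1 standing on its rim: a 10 x 30 mm bar at y of about 88–98, touching the 1|2 partition, with its brass face towards +y. I'll turn the scraper 90° and topple the foot back (−y) with one cheek.

send_rows(deltas=[[1.4,-4.5,0,0,0,-0.17,0],[2.8,-9,0,0,0,-0.35,0],[4.2,-13.6,0,0,0,-0.52,0],[5.6,-18.2,0,0,0,-0.7,0],[6.9,-22.6,0,0,0,-0.87,0]])

```text
time: 15.52
ee_pos: [0.5898, 0.1039, 0.211]
eef_rot: [-2.883, -1.247, -0.0]
force: [0.6, -0.4, -2.5]
gripper_width: 0.189
```

send_rows(deltas=[[0,0,0,0,0,-0.17,0],[0,0,0,0,0,-0.35,0],[0,0,0,0,0,-0.52,0],[0,0,0,0,0,-0.7,0],[0,0,0,0,0,-0.7,0]])

```text
time: 16.15
ee_pos: [0.5894, 0.1021, 0.2109]
eef_rot: [-2.289, -2.151, 0.0]
force: [1.0, -0.4, -2.7]
gripper_width: 0.193
```

```bash
python3 st.py
python3 - <<'E'
from h import *
q=[.57482,.01509,-.06103]
s=bot.get_state();p=pic('scene');P=L(q,s['ee_pos'])
for X in[(P[0]-24,P[1]-20.5,P[2]-48),(P[0]-24,P[1]+20.5,P[2]-48),(P[0]-24,P[1]+20.5,P[2]-32),(P[0]+16,P[1]+20.5,P[2]-48),(P[0]+16,P[1]-20.5,P[2]-48)]:
    print((proj(p,W(q,X))).round(1))
u=proj(p,W(q,(P[0],P[1],P[2]-40))).astype(int);print(u)
b=cv2.resize(p['pixels'][u[1]-20:u[1]+20,u[0]-20:u[0]+20,::-1],(480,480),interpolation=cv2.INTER_CUBIC)
g=p['pixels'].astype(int);m=((g.sum(2)<230)&(g[...,2]>g[...,0])).astype(np.uint8)
n,l,st,ce=cv2.connectedComponentsWithStats(m)
for i in range(1,n):
    if st[i,4]>15 and abs(ce[i]-u).max()<25: print(st[i],ce[i])
cv2.imwrite('pics/c14.png',b)
E
```

```text
tray [  9.2  87.7 210.9] yaw 1.5085 tilt [-0.  0.] w 0.193 F [ 1.  -0.4 -2.7] 16.15
[294.  184.7]
[306.9 189.5]
[307.1 185.3]
[300.2 198. ]
[287.2 193. ]
[296 189]
[288 187  18   9  59] [295.76271186 191.45762712]
```

send_rows(deltas=[[0,0.3,2.5,0,0,0,0],[0,0.3,4.8,0,0,0,0],[-0.6,0.3,4.8,0,0,0,0],[-1.1,0.3,4.8,0,0,0,0],[-1.6,0.3,4.8,0,0,0,0]])

```text
time: 16.82
ee_pos: [0.5927, 0.0841, 0.1644]
eef_rot: [2.289, 2.15, 0.003]
force: [-0.4, -0.0, -2.9]
gripper_width: 0.192
```

```bash
python3 st.py; python3 blobs.py|head -8
```

```text
tray [ 13.6  70.  164.4] yaw 1.5081 tilt [ 0.002 -0.   ] w 0.192 F [-0.4 -0.  -2.9] 16.825
scene
 box wh [ 9  8 55] [249.  183.7] [ -1. -76.]
 box wh [ 8  3 16] [275.4 182.1] [-46. -11.]
 box wh [10  8 52] [238.2 195.7] [ 59. -76.]
 box wh [ 7  9 37] [300.2 200.3] [-12.  90.]
 box wh [10  9 58] [253.9 204. ] [ 67. -18.]
 box wh [11  9 78] [286.6 219.1] [74. 93.]
top
```

send_rows(deltas=[[-0.5,0,0,0,0,0,0],[-1.0,0,0,0,0,0,0],[-1.4,0,-0.2,0,0,0,0],[-1.4,0,-2.5,0,0,0,0],[-1.4,0,-4.5,0,0,0,0]])

```text
time: 17.55
ee_pos: [0.591, 0.0702, 0.2086]
eef_rot: [-2.289, -2.151, 0.001]
force: [0.6, 0.3, -3.7]
gripper_width: 0.194
```

```bash
python3 st.py; python3 blobs.py|head -8
```

```text
tray [ 12.7  56.  208.6] yaw 1.5085 tilt [-0. -0.] w 0.194 F [ 0.6  0.3 -3.7] 17.55
scene
 box wh [10  8 44] [276.  180.1] [-54. -14.]
 box wh [ 9  8 56] [249.  183.6] [ -1. -76.]
 box wh [10  8 53] [238.2 195.7] [ 60. -75.]
 box wh [10 10 70] [297.2 199.4] [-11.  81.]
 box wh [10  9 59] [253.9 204.1] [ 67. -17.]
 box wh [11  9 76] [286.5 219.1] [74. 93.]
top
```

send_rows(deltas=[[2.7,0.75,0,0,0,0,0],[2.7,0.75,2.5,0,0,0,0],[2.7,0.75,4.6,0,0,0,0],[2.7,0.1,4.6,0,0,0,0],[2.7,-0.5,4.6,0,0,0,0]])

```text
time: 18.27
ee_pos: [0.5874, 0.0978, 0.1623]
eef_rot: [2.289, 2.151, 0.0]
force: [0.2, -0.8, -2.3]
gripper_width: 0.188
```

```bash
python3 st.py; python3 blobs.py|head -8
```

```text
tray [  7.5  83.3 162.3] yaw 1.5087 tilt [ 0. -0.] w 0.188 F [ 0.2 -0.8 -2.3] 18.275
scene
 box wh [ 9  8 55] [248.9 183.7] [ -1. -76.]
 box wh [ 9  5 29] [275.4 181.9] [-47. -12.]
 box wh [10  8 52] [238.2 195.7] [ 59. -76.]
 box wh [10  9 59] [253.9 204.1] [ 67. -17.]
 box wh [10  9 75] [286.6 219.1] [74. 93.]
top
 box wh [ 31  25 323] [250.1 183.2] [38. 92.]
```

Now nudge −x to about +0.5, then push +y to 92.

send_rows(deltas=[[0,-0.35,0,0,0,0,0],[0,-0.7,0,0,0,0,0],[0.4,-0.7,0,0,0,0,0],[0.8,-0.7,0,0,0,0,0],[1.0,-0.7,0,0,0,0,0]])

```text
time: 19.0
ee_pos: [0.5814, 0.1086, 0.162]
eef_rot: [2.289, 2.152, -0.0]
force: [-0.2, -1.0, -2.3]
gripper_width: 0.187
```

send_rows(deltas=[[0,0,0,0,0,0,0],[0,0.2,-1,0,0,0,0],[0,0.2,-4,0,0,0,0],[-5,0.2,-5,0,0,0,0],[-8,0.2,-5,0,0,0,0]])

```text
time: 19.62
ee_pos: [0.5795, 0.0266, 0.2142]
eef_rot: [2.287, 2.149, 0.003]
force: [-0.3, -0.1, -2.5]
gripper_width: 0.187
```

```bash
python3 st.py; python3 blobs.py|head -8
```

```text
tray [  3.9  11.8 214.2] yaw 1.5088 tilt [ 0.004 -0.001] w 0.187 F [-0.3 -0.1 -2.5] 19.625
scene
 box wh [ 9  8 57] [249.  183.6] [ -1. -76.]
 box wh [10  8 53] [238.1 195.7] [ 60. -75.]
 box wh [10 10 71] [299.5 200.5] [-11.  89.]
 box wh [10  9 58] [253.9 204. ] [ 67. -18.]
 box wh [10  9 75] [286.6 219.1] [74. 93.]
top
 box wh [ 63  37 562] [286. 181.] [48. 10.]
```

Run:
```python
import fit
print('p3',fit.fit((64,90,103),True,103,(0,)),'p1 flat103',fit.fit((-20,92,103),True,103,(0,)),'flat115',fit.fit((-12,90,115),True,115,(0,)))
print('p3free',fit.fit((64,90,103),cams=(0,)),'p1free',fit.fit((-20,92,106),cams=(0,)))
```

```text
['0.42', '0.04']
p3 (array([63.58, 87.49]), np.float64(0.109)) p1 flat103 (array([-22.75,  83.47]), np.float64(0.091)) flat115 (array([-11.32,  89.01]), np.float64(0.105))
p3free (array([ 65.  ,  88.67, 105.55,  -0.22,   0.14]), np.float64(0.057)) p1free (array([-27.34,  80.77,  98.67,  -0.14,   0.3 ]), np.float64(0.067))
```

send_rows(deltas=[[-5,0,0,0,0,0,0],[-10,0,0,0,0,0,0],[-15,0,0,0,0,0,0],[-15,0,0,0,0,0,0]])

```text
time: 20.32
ee_pos: [0.5694, -0.1237, 0.212]
eef_rot: [2.292, 2.147, -0.001]
force: [0.3, 0.5, -3.7]
gripper_width: 0.188
```

```bash
python3 blobs.py
python3 - <<'E'
import fit,cv2,numpy as np
print('p1 top flat',fit.fit((-20,90,108),True,108,(1,)),'both free',fit.fit((-18,90,108)),'p3 both',fit.fit((64,90,103)))
p=fit.P[1];a=p['pixels'][196:222,236:266].astype(int)
print('brass rows');m=(a[...,0]-a[...,2]>70)&(a[...,0]>130)
print(np.argwhere(m).mean(0) if m.any() else None)
b=cv2.resize(fit.P[0]['pixels'][185:215,285:315,::-1],(400,400),interpolation=cv2.INTER_CUBIC)
cv2.imwrite('pics/c15.png',np.hstack([cv2.resize(p['pixels'][180:225,230:275,::-1],(400,400),interpolation=cv2.INTER_CUBIC),b]))
E
```

```text
scene
 box wh [ 9  8 49] [276.3 180. ] [-55. -14.]
 box wh [ 9  8 52] [248.8 183.8] [  0. -76.]
 box wh [10  8 53] [238.1 195.7] [ 60. -75.]
 box wh [10 10 72] [299.5 200.4] [-11.  88.]
 box wh [10  9 58] [253.9 204. ] [ 67. -18.]
 box wh [10  9 75] [286.6 219.1] [74. 93.]
top
 box wh [ 9  3 16] [256.1 159.3] [94. 82.]
 box wh [ 12  13 123] [252.6 173.1] [62. 88.]
 box wh [ 12  13 114] [298.3 173.9] [ 66. -17.]
 box wh [ 13  13 114] [323.1 179.1] [ 58. -75.]
 box wh [ 13  13 111] [321.8 204.2] [ -0. -75.]
 box wh [ 13  13 132] [250.9 207.1] [-17.  86.]
 box wh [ 12  12 107] [293.3 226.5] [-56. -13.]
 box wh [15  2 16] [241.8 236.7] [-86. 102.]
 box wh [16  2 25] [242.4 240.4] [-94. 100.]
['0.42', '0.04']
p1 top flat (array([-16.39,  86.65]), np.float64(0.05)) both free (array([-1.6840e+01,  8.6500e+01,  1.0987e+02, -1.0000e-01, -5.0000e-02]), np.float64(0.127)) p3 both (array([ 64.  ,  88.16, 104.48,  -0.19,   0.  ]), np.float64(0.13))
brass rows
None
```

send_rows(deltas=[[5.5,0.4,0,0,0,0,0],[11,0.8,0,0,0,0,0],[16.7,1.2,0,0,0,0,0],[22.5,1.7,0,0,0,0,0],[22.5,1.7,2,0,0,0,0]])

```text
time: 21.15
ee_pos: [0.6011, 0.1088, 0.1935]
eef_rot: [2.28, 2.16, 0.008]
force: [-0.3, -1.2, -3.0]
gripper_width: 0.189
```

send_rows(deltas=[[0,0,2,0,0,0,0],[0,0,3.0,0,0,0,0],[0,0,3.4,0,0,0,0],[0,0,3.6,0,0,0,0]])

```text
time: 21.65
ee_pos: [0.6003, 0.1022, 0.1565]
eef_rot: [2.289, 2.151, 0.001]
force: [-0.5, -1.2, -2.1]
gripper_width: 0.193
```

```bash
python3 st.py
```

```text
tray [ 20.1  88.5 156.5] yaw 1.5089 tilt [0.001 0.   ] w 0.193 F [-0.5 -1.2 -2.1] 21.65
```

send_rows(deltas=[[-0.15,0,0.2,0,0,0,0],[-0.15,-0.8,0.2,0,0,0,0],[-0.15,-1.5,0.2,0,0,0,0],[-0.15,-2.15,0.2,0,0,0,0],[0.2,-2.15,0.2,0,0,0,0]])

```text
time: 22.28
ee_pos: [0.578, 0.1054, 0.1544]
eef_rot: [2.289, 2.151, -0.0]
force: [0.3, 0.3, -2.0]
gripper_width: 0.189
```

send_rows(deltas=[[0.2,0,0,0,0,0,0],[0.35,0,0,0,0,0,0],[0,0.2,-1.2,0,0,0,0],[0,0.2,-4.5,0,0,0,0],[-4,0.2,-5,0,0,0,0]])

```text
time: 22.9
ee_pos: [0.5807, 0.0666, 0.2074]
eef_rot: [2.283, 2.153, 0.009]
force: [0.5, -0.1, -3.8]
gripper_width: 0.192
```

```bash
python3 st.py;  python3 blobs.py|head -8;python3 - <<'E'
import fit
print('p1 flat103',fit.fit((-20,92,103),True,103,(0,)))
E
```

```text
tray [  2.7  51.8 207.4] yaw 1.5122 tilt [0.007 0.001] w 0.192 F [ 0.5 -0.1 -3.8] 22.9
scene
 box wh [10  9 47] [275.9 179.9] [-55. -15.]
 box wh [ 9  8 52] [248.8 183.8] [  0. -76.]
 box wh [10  8 52] [238.1 195.7] [ 60. -76.]
 box wh [11  9 74] [301.4 201. ] [-11.  95.]
 box wh [10  9 59] [253.9 204. ] [ 67. -18.]
 box wh [10  9 75] [286.6 219.1] [74. 93.]
top
['0.42', '0.04']
p1 flat103 (array([-22.64,  88.54]), np.float64(0.104))
```

send_rows(deltas=[[-2,-1.2,0,0,0,0.17,0],[-4,-2.4,0,0,0,0.35,0],[-6,-3.6,0,0,0,0.52,0],[-8,-4.8,0,0,0,0.7,0],[-10,-5.9,0,0,0,0.87,0]])

```text
time: 23.72
ee_pos: [0.5127, -0.0305, 0.204]
eef_rot: [-2.984, -0.979, 0.0]
force: [0.1, 0.3, -2.8]
gripper_width: 0.188
```

send_rows(deltas=[[0,0,0,0,0,0.17,0],[0,0,0,0,0,0.35,0],[0,0,0,0,0,0.52,0],[0,0,0,0,0,0.7,0],[0,0,0,0,0,0.7,0]])

```text
time: 24.35
ee_pos: [0.5132, -0.0301, 0.204]
eef_rot: [-3.14, 0.092, 0.0]
force: [-0.0, 0.1, -2.6]
gripper_width: 0.19
```

```bash
python3 st.py
python3 - <<'E'
from h import *
q=[.57482,.01509,-.06103]
s=bot.get_state();P=L(q,s['ee_pos'])
for cam in('scene','top'):
    p=pic(cam)
    C=np.array([proj(p,W(q,(P[0]+a,P[1]+b,P[2]-c))) for a in(-20.5,20.5) for b in(-16,24) for c in(42,26)])
    g=p['pixels'].astype(int);m=((g.sum(2)<250)&(g[...,2]>g[...,0])).astype(np.uint8)
    print(cam,'exp',C.min(0).round(1),C.max(0).round(1))
    n,l,st,ce=cv2.connectedComponentsWithStats(m)
    for i in range(1,n):
        if st[i,4]>15 and abs(ce[i]-C.mean(0)).max()<20: print(st[i,:2],st[i,:2]+st[i,2:4],st[i,4])
E
```

```text
tray [-58.8 -48.9 204. ] yaw -0.0585 tilt [-0.     0.001] w 0.19 F [-0.   0.1 -2.6] 24.35
scene exp [258.2 153.9] [277. 170.]
[259 158] [276 169] 65
top exp [298.6 216.4] [318.5 236.9]
[299 223] [331 238] 93
```

send_rows(deltas=[[0.2,0,2.5,0,0,0,0],[0.2,0,4.9,0,0,0,0],[0.2,-0.8,4.9,0,0,0,0],[0.2,-1.4,4.9,0,0,0,0],[0.2,-1.8,4.9,0,0,0,0]])

```text
time: 25.08
ee_pos: [0.5164, -0.0124, 0.1556]
eef_rot: [3.14, -0.094, 0.001]
force: [-0.6, -0.6, -2.6]
gripper_width: 0.189
```

send_rows(deltas=[[0,-0.1,0,0,0,0,0],[-0.4,-0.3,0,0,0,0,0],[-0.8,-0.5,0,0,0,0,0],[-1.0,-0.8,0,0,0,0,0],[-1.0,-1.6,0,0,0,0,0]])

```text
time: 25.7
ee_pos: [0.5069, 0.0037, 0.1551]
eef_rot: [3.14, -0.097, -0.0]
force: [0.3, -0.7, -3.8]
gripper_width: 0.192
```

send_rows(deltas=[[0,-1,0,0,0,0,0],[0,-2,0,0,0,0,0],[0,-3,0,0,0,0,0],[0,-4,0,0,0,0,0],[0,-4.6,0,0,0,0,0]])

```text
time: 26.32
ee_pos: [0.51, 0.0503, 0.155]
eef_rot: [3.14, -0.095, -0.0]
force: [-1.2, 0.2, -2.6]
gripper_width: 0.189
```

```bash
python3 st.py; python3 blobs.py|head -8
```

```text
tray [-66.8  31.2 155. ] yaw -0.0606 tilt [-0. -0.] w 0.189 F [-1.2  0.2 -2.6] 26.325
scene
 box wh [ 9  8 53] [248.8 183.7] [ -0. -76.]
 box wh [ 9  9 51] [296.4 184.8] [-66.  49.]
 box wh [10  8 54] [238.2 195.8] [ 60. -75.]
 box wh [10  9 73] [301.5 201.1] [-11.  95.]
 box wh [10  9 60] [253.9 204. ] [ 67. -18.]
 box wh [10  9 77] [286.6 219.1] [74. 93.]
top
```

send_rows(deltas=[[0.1,-0.8,0,0,0,0,0],[0.1,-1.5,0,0,0,0,0],[0.1,-2.1,0,0,0,0,0],[0.1,-2.7,0,0,0,0,0],[0.1,-3.3,0,0,0,0,0]])

```text
time: 27.05
ee_pos: [0.513, 0.0828, 0.1551]
eef_rot: [3.14, -0.096, 0.0]
force: [-0.1, 0.0, -3.1]
gripper_width: 0.188
```

send_rows(deltas=[[0,-0.5,0,0,0,0,0],[0,-0.9,0,0,0,0,0],[0,-1.1,0,0,0,0,0],[0,1,0,0,0,0,0],[0,3,-2.5,0,0,0,0]])

```text
time: 27.68
ee_pos: [0.5094, 0.0522, 0.1785]
eef_rot: [3.14, -0.095, -0.008]
force: [-0.3, -0.8, -1.9]
gripper_width: 0.194
```

```bash
python3 st.py; python3 blobs.py|head -8;python3 - <<'E'
import fit
print('p0 flat103',fit.fit((-65,90,103),True,103,(0,)))
E
```

```text
tray [-67.5  33.1 178.5] yaw -0.0606 tilt [-0.005  0.   ] w 0.194 F [-0.3 -0.8 -1.9] 27.675
scene
 box wh [ 9  8 53] [248.8 183.7] [ -0. -76.]
 box wh [10 10 71] [307.8 192. ] [-55.  93.]
 box wh [10  8 54] [238.2 195.8] [ 60. -75.]
 box wh [11  9 74] [301.4 201. ] [-11.  95.]
 box wh [10  9 59] [253.9 204. ] [ 67. -18.]
 box wh [10  9 77] [286.6 219.1] [74. 93.]
top
['0.42', '0.04']
p0 flat103 (array([-67.33,  86.93]), np.float64(0.106))
```

send_rows(deltas=[[1.6,3.5,-0.5,0,0,0,0],[3.2,7,-0.5,0,0,0,0],[4.9,10.6,-0.5,0,0,0,0],[6.5,14.3,-0.5,0,0,0,0],[6.5,14.3,-0.5,0,0,0,0]])

```text
time: 28.5
ee_pos: [0.568, -0.0959, 0.1836]
eef_rot: [3.14, -0.1, -0.002]
force: [-0.2, 0.2, -2.5]
gripper_width: 0.185
```

```bash
python3 st.py; python3 blobs.py|tail -8;python3 - <<'E'
import fit
for c in((-65,90,103),(-22,90,103),(64,90,103)):print(fit.fit(c,True,103,(0,)),fit.fit(c,True,103,(1,)))
E
```

```text
tray [  -0.  -111.2  183.6] yaw -0.0637 tilt [-0.001 -0.   ] w 0.185 F [-0.2  0.2 -2.5] 28.5
 box wh [ 13  13 113] [298.4 174. ] [ 66. -18.]
 box wh [ 4 10 18] [340.9 174.6] [  71. -116.]
 box wh [10  5 32] [322.4 175. ] [ 68. -73.]
 box wh [ 12  13 123] [249.5 209.8] [-24.  89.]
 box wh [ 13  14 132] [248.2 226.7] [-63.  89.]
 box wh [ 6 15 26] [323.6 234.8] [-70. -83.]
 box wh [15  2 17] [241.5 236.7] [-86. 103.]
 box wh [16  2 25] [242.4 240.4] [-94. 100.]
['0.42', '0.04']
(array([-67.17,  86.63]), np.float64(0.107)) (array([-61.44,  89.85]), np.float64(0.035))
(array([-22.31,  88.66]), np.float64(0.101)) (array([-22.39,  89.36]), np.float64(0.065))
(array([63.25, 87.33]), np.float64(0.11)) (array([64.03, 88.33]), np.float64(0.088))
```

send_rows(deltas=[[-0.5,-4.5,-0.5,0,0,0,0],[-1.0,-9,-0.5,0,0,0,0],[-1.6,-13.5,-0.5,0,0,0,0],[-2.3,-18.1,0,0,0,0,0],[-2.3,-18.1,0,0,0,0,0]])

```text
time: 29.32
ee_pos: [0.5535, 0.0922, 0.1848]
eef_rot: [-3.139, 0.087, 0.002]
force: [0.6, -0.1, -3.4]
gripper_width: 0.191
```

```bash
python3 st.py
```

```text
tray [-26.   75.6 184.8] yaw -0.0554 tilt [-0.001  0.002] w 0.191 F [ 0.6 -0.1 -3.4] 29.325
```

send_rows(deltas=[[0.1,0.2,1.5,0,0,0,0],[0.1,0.2,2.95,0,0,0,0],[-0.3,0.2,2.95,0,0,0,0],[-0.7,0.2,2.95,0,0,0,0],[-0.9,0.2,2.95,0,0,0,0]])

```text
time: 29.95
ee_pos: [0.546, 0.086, 0.1558]
eef_rot: [3.14, -0.097, 0.0]
force: [1.1, 0.7, -2.1]
gripper_width: 0.191
```

```bash
python3 st.py; python3 blobs.py|head -8
python3 - <<'E'
import fit
for c in((-65,90,103),):print(fit.fit(c,True,103,(0,)))
E
```

```text
tray [-33.1  69.  155.8] yaw -0.0619 tilt [ 0. -0.] w 0.191 F [ 1.1  0.7 -2.1] 29.95
scene
 box wh [ 9  8 53] [248.8 183.7] [ -0. -76.]
 box wh [10  8 53] [309.  192.9] [-53.  98.]
 box wh [10  8 54] [238.2 195.8] [ 60. -75.]
 box wh [10  9 64] [302.  201.4] [-11.  97.]
 box wh [10  9 60] [253.8 204. ] [ 67. -18.]
 box wh [10  9 77] [286.6 219.1] [74. 93.]
top
['0.42', '0.04']
(array([-51.  ,  87.33]), np.float64(0.906))
```

send_rows(deltas=[[0.3,0,-0.5,0,0,0,0],[0.3,0,-3,0,0,0,0],[1,5,-3,0,0,0,0],[1.8,10,-3,0,0,0,0],[2.5,14,-3,0,0,0,0]])

```text
time: 30.78
ee_pos: [0.5633, -0.0567, 0.1861]
eef_rot: [3.139, -0.096, 0.002]
force: [0.9, 0.2, -2.2]
gripper_width: 0.188
```

send_rows(deltas=[[0.4,3.8,0,0,0,0,0],[0.4,3.8,0,0,0,0,0],[0.4,3.8,0,0,0,0,0]])

```text
time: 31.15
ee_pos: [0.5645, -0.0927, 0.1857]
eef_rot: [-3.139, 0.097, -0.0]
force: [0.2, -0.1, -3.2]
gripper_width: 0.19
```

```bash
python3 st.py
python3 - <<'E'
import fit
for c in((-65,91,103),(-22,90,103),(64,90,103)):print(fit.fit(c,True,103,(0,)),fit.fit(c,True,103,(1,)))
for c in((0,-75,115),(58,-75,115),(66,-17,115)):print(fit.fit(c,True,115,(1,)))
E
```

```text
tray [  -3.7 -108.3  185.7] yaw -0.0617 tilt [0.    0.001] w 0.19 F [ 0.2 -0.1 -3.2] 31.15
['0.42', '0.04']
(array([-65.36,  89.15]), np.float64(0.112)) (array([-64.5 ,  89.87]), np.float64(0.051))
(array([-22.67,  88.51]), np.float64(0.102)) (array([-22.43,  89.64]), np.float64(0.065))
(array([63.24, 87.3 ]), np.float64(0.108)) (array([64.02, 88.42]), np.float64(0.085))
(array([-13.82, -88.86]), np.float64(0.887))
(array([ 71.97, -69.73]), np.float64(0.672))
(array([ 66.6 , -18.16]), np.float64(0.176))
```

send_rows(deltas=[[0,0,1.6,0,0,0,0],[0,0,3.05,0,0,0,0],[0,-0.7,3.05,0,0,0,0],[0,-1.3,3.05,0,0,0,0],[0,-1.8,3.05,0,0,0,0]])

```text
time: 31.88
ee_pos: [0.5656, -0.0744, 0.1552]
eef_rot: [-3.14, 0.095, -0.0]
force: [-0.0, -0.8, -3.4]
gripper_width: 0.189
```

send_rows(deltas=[[0,-0.1,0,0,0,0,0],[0.6,-0.3,0,0,0,0,0],[1.2,-0.5,0,0,0,0,0],[1.8,-0.7,0,0,0,0,0],[2.3,-0.9,0,0,0,0,0]])

```text
time: 32.5
ee_pos: [0.5895, -0.0675, 0.155]
eef_rot: [3.14, -0.096, -0.0]
force: [-1.0, -0.0, -1.6]
gripper_width: 0.188
```

send_rows(deltas=[[0,-1.2,0,0,0,0,0],[0.05,-2.5,0,0,0,0,0],[0.05,-4,0,0,0,0,0],[0.05,-5.5,0,0,0,0,0],[0.05,-6.6,0,0,0,0,0]])

```text
time: 33.12
ee_pos: [0.5934, -0.0003, 0.1551]
eef_rot: [-3.14, 0.095, -0.0]
force: [0.7, -0.4, -2.8]
gripper_width: 0.193
```

```bash
python3 st.py; python3 blobs.py|head -8
```

```text
tray [ 19.5 -14.2 155.1] yaw -0.0603 tilt [0. 0.] w 0.193 F [ 0.7 -0.4 -2.8] 33.125
scene
 box wh [10  8 63] [308.3 192.5] [-53.  95.]
 box wh [10 11 62] [268.9 196.7] [19.  4.]
 box wh [ 9  8 56] [238.1 195.8] [ 60. -75.]
 box wh [10  9 71] [301.4 201.1] [-11.  94.]
 box wh [10  9 58] [254. 204.] [ 67. -17.]
 box wh [11  9 76] [286.5 219.1] [74. 93.]
top
```

send_rows(deltas=[[0,-1.1,0,0,0,0,0],[0,-2.3,0,0,0,0,0],[0,-3.5,0,0,0,0,0],[0,-4.6,0,0,0,0,0],[0,-5.4,0,0,0,0,0]])

```text
time: 33.85
ee_pos: [0.5968, 0.053, 0.1551]
eef_rot: [3.14, -0.095, -0.0]
force: [-0.7, -0.5, -2.4]
gripper_width: 0.19
```

send_rows(deltas=[[0,-0.7,0,0,0,0,0],[0,-1.4,0,0,0,0,0],[0,-2.1,0,0,0,0,0],[0,-2.8,0,0,0,0,0],[0,-3.3,0,0,0,0,0]])

```text
time: 34.48
ee_pos: [0.5989, 0.0856, 0.155]
eef_rot: [3.14, -0.096, -0.0]
force: [-0.7, 0.5, -2.8]
gripper_width: 0.192
```

send_rows(deltas=[[0,0,0,0,0,0,0],[0,1.5,0,0,0,0,0],[0,4,-3,0,0,0,0],[-1,9,-3,0,0,0,0],[-2,14,-3,0,0,0,0]])

```text
time: 35.1
ee_pos: [0.5699, -0.0558, 0.1856]
eef_rot: [3.139, -0.096, 0.002]
force: [0.6, -1.0, -2.2]
gripper_width: 0.19
```

send_rows(deltas=[[-1,4,0,0,0,0,0],[-1,4,0,0,0,0,0],[-1,4,0,0,0,0,0]])

```text
time: 35.48
ee_pos: [0.5577, -0.0931, 0.1852]
eef_rot: [-3.14, 0.098, -0.0]
force: [-0.6, 0.0, -2.3]
gripper_width: 0.187
```

```bash
python3 st.py
python3 - <<'E'
import fit
for c in((-65,91,103),(-22,90,103),(21,90,103),(64,90,103)):print(fit.fit(c,True,103,(0,)),fit.fit(c,True,103,(1,)))
E
python3 blobs.py|head -8
```

```text
tray [ -10.4 -109.1  185.2] yaw -0.0626 tilt [0. 0.] w 0.187 F [-0.6  0.  -2.3] 35.475
['0.42', '0.04']
(array([-64.74,  89.14]), np.float64(0.109)) (array([-64.32,  89.85]), np.float64(0.05))
(array([-22.65,  88.47]), np.float64(0.492)) (array([-22.44,  89.62]), np.float64(0.065))
(array([16.56, 85.17]), np.float64(0.479)) (array([21.85, 88.58]), np.float64(0.055))
(array([63.49, 87.43]), np.float64(0.108)) (array([64.31, 88.41]), np.float64(0.087))
scene
 box wh [11  8 64] [308.2 192.5] [-53.  95.]
 box wh [ 9  8 59] [238.1 195.6] [ 60. -76.]
 box wh [ 18  17 148] [297.5 204.9] [ 8. 92.]
 box wh [10  9 58] [253.9 204. ] [ 67. -18.]
 box wh [10  9 75] [286.6 219.1] [74. 93.]
top
 box wh [ 12  13 121] [252.5 173. ] [62. 88.]
```

```bash
sed 's/g.sum(2)<290/g.sum(2)<225/' fit.py > fit2.py
python3 - <<'E'
import fit2 as fit,cv2,numpy as np
for c in((-22,90,103),(21,90,103),(64,90,103)):print(fit.fit(c,True,103,(0,)))
cv2.imwrite('pics/c16.png',np.hstack([cv2.resize(fit.P[0]['pixels'][185:225,278:318,::-1],(400,400),interpolation=cv2.INTER_CUBIC),cv2.resize(fit.P[1]['pixels'][162:238,230:275,::-1],(237,400),interpolation=cv2.INTER_CUBIC)]))
E
```

```text
['0.42', '0.04']
(array([-23.02,  88.36]), np.float64(0.188))
(array([16.81, 84.88]), np.float64(0.173))
(array([63.77, 86.91]), np.float64(0.192))
```

View pics/c16.png

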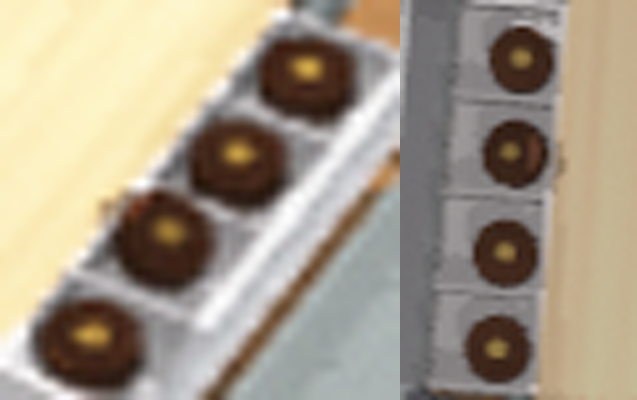

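send_rows(deltas=[[0.7,-4,0,0,0,0,0],[1.4,-8,0,0,0,0,0],[2.1,-12,0,0,0,0,0],[2.9,-16,0,0,0,0,0],[2.9,-16,1,0,0,0,0]])

```text
time: 36.4
ee_pos: [0.5978, 0.0687, 0.1755]
eef_rot: [-3.139, 0.089, -0.004]
force: [-0.6, 0.0, -2.5]
gripper_width: 0.192
```

send_rows(deltas=[[0,0,1.2,0,0,0,0],[0,0,2.2,0,0,0,0],[0,-0.6,2.2,0,0,0,0],[0,-1.2,2.2,0,0,0,0],[0,-1.6,2.2,0,0,0,0]])

```text
time: 37.02
ee_pos: [0.5976, 0.0814, 0.153]
eef_rot: [3.14, -0.096, -0.0]
force: [-0.2, 1.0, -2.3]
gripper_width: 0.191
```

```bash
python3 st.py;  python3 blobs.py|head -8
```

```text
tray [ 18.7  67.5 153. ] yaw -0.0614 tilt [-0. -0.] w 0.191 F [-0.2  1.  -2.3] 37.025
scene
 box wh [10  8 63] [308.3 192.5] [-53.  95.]
 box wh [ 9  8 55] [238.2 195.7] [ 60. -75.]
 box wh [10  9 67] [301.7 201. ] [-12.  95.]
 box wh [10  9 58] [253.9 204. ] [ 67. -18.]
 box wh [10 10 66] [294.3 208.4] [26. 91.]
 box wh [10  9 77] [286.6 219.1] [74. 93.]
top
```

send_rows(deltas=[[0,-0.3,0,0,0,0,0],[0,-0.5,0,0,0,0,0],[0,-0.7,0,0,0,0,0],[0,-0.9,0,0,0,0,0],[0,-0.9,0,0,0,0,0]])

```text
time: 37.75
ee_pos: [0.5982, 0.0903, 0.1531]
eef_rot: [3.14, -0.096, 0.0]
force: [-0.4, -0.6, -1.8]
gripper_width: 0.193
```

```bash
python3 st.py;  python3 blobs.py|head -8
```

```text
tray [ 18.7  76.5 153.1] yaw -0.0611 tilt [ 0. -0.] w 0.193 F [-0.4 -0.6 -1.8] 37.75
scene
 box wh [11  8 64] [308.2 192.5] [-53.  95.]
 box wh [ 9  8 56] [238.1 195.8] [ 60. -75.]
 box wh [10  9 57] [302.4 200.6] [-14.  96.]
 box wh [10  9 57] [253.9 204.1] [ 67. -18.]
 box wh [10  9 52] [295.7 210. ] [29. 98.]
 box wh [11  9 78] [286.6 219.1] [74. 93.]
top
```

send_rows(deltas=[[0,1,0,0,0,0,0],[0,2.5,-1,0,0,0,0],[0,2.5,-4,0,0,0,0],[0,2.5,-5,0,0,0,0]])

```text
time: 38.35
ee_pos: [0.598, 0.064, 0.2056]
eef_rot: [3.14, -0.098, 0.007]
force: [0.7, 0.0, -3.3]
gripper_width: 0.19
```

```bash
python3 st.py;  python3 blobs.py|head -8
python3 - <<'E'
import fit2 as fit
for c in((-65,90,103),(-22,90,103),(21,91,103),(64,90,103)):print(fit.fit(c,True,103,(0,)))
E
```

```text
tray [ 20.1  50.3 205.6] yaw -0.0624 tilt [ 0.004 -0.   ] w 0.19 F [ 0.7  0.  -3.3] 38.35
scene
 box wh [11  8 64] [308.2 192.5] [-53.  95.]
 box wh [ 9  8 55] [238.1 195.8] [ 60. -75.]
 box wh [11  9 74] [301.4 201. ] [-11.  95.]
 box wh [10  9 57] [253.9 204.1] [ 67. -17.]
 box wh [10  9 74] [294.5 210. ] [31. 95.]
 box wh [10  9 75] [286.6 219.1] [74. 93.]
top
['0.42', '0.04']
(array([-51.01,  84.05]), np.float64(0.922))
(array([-22.69,  88.91]), np.float64(0.191))
(array([19.45, 89.52]), np.float64(0.189))
(array([64.1 , 87.34]), np.float64(0.178))
```

send_rows(deltas=[[0,0,-2.2,0,0,0,0],[-0.7,-4,-2.2,0,0,0,0],[-1.4,-8,-2.2,0,0,0,0],[-2,-11.2,-2.2,0,0,0,0],[-2,-11.2,-2.2,0,0,0,0]])

```text
time: 39.17
ee_pos: [0.5823, 0.1804, 0.2236]
eef_rot: [-3.14, 0.091, 0.004]
force: [0.1, 0.4, -2.7]
gripper_width: 0.193
```

send_rows(deltas=[[0,0,2,0,0,0,0],[0,0,4.2,0,0,0,0],[0,0,4.2,0,0,0,0],[0,0.8,4.2,0,0,0,0]])

```text
time: 39.67
ee_pos: [0.5834, 0.1699, 0.1833]
eef_rot: [3.14, -0.096, 0.001]
force: [-0.3, -0.4, -2.1]
gripper_width: 0.189
```

```bash
python3 st.py
```

```text
tray [ -0.9 155.  183.3] yaw -0.0609 tilt [ 0. -0.] w 0.189 F [-0.3 -0.4 -2.1] 39.675
```

Face at about y=139, behind the lid. Pull −y gently to y_s=116.

send_rows(deltas=[[0,0.8,0,0,0,0,0],[0,1.6,0,0,0,0,0],[0,2.4,0,0,0,0,0],[0,3.2,0,0,0,0,0],[0,4.0,0,0,0,0,0]])

```text
time: 40.3
ee_pos: [0.5805, 0.1297, 0.1831]
eef_rot: [3.14, -0.096, 0.0]
force: [-0.2, 0.4, -1.9]
gripper_width: 0.189
```

send_rows(deltas=[[0,0,0,0,0,0,0],[0,0,-3.5,0,0,0,0],[0,4,-4,0,0,0,0],[0,8,-4,0,0,0,0]])

```text
time: 40.8
ee_pos: [0.5762, 0.0502, 0.224]
eef_rot: [3.14, -0.093, 0.003]
force: [0.3, -0.2, -2.5]
gripper_width: 0.191
```

```bash
python3 st.py; python3 blobs.py
python3 - <<'E'
from h import *
q=[.57482,.01509,-.06103]
p=pic('scene')
# lid: brightness of column along y at x=0 for shut vs open: sample at lid-open location and pocket
for X in[(0,130,150),(40,130,150),(-40,130,150),(43,112,100),(0,95,114),(0,122,112)]:
    u=proj(p,W(q,X)).round().astype(int);print(X,u,p['pixels'][u[1],u[0]])
cv2.imwrite('pics/lid.png',p['pixels'][...,::-1])
a=cv2.imread('pics/s8.png')
for X in[(0,130,150),(40,130,150),(-40,130,150)]:
    u=proj(p,W(q,X)).round().astype(int);print('before',a[u[1],u[0],::-1])
E
```

```text
tray [ -0.8  35.2 224. ] yaw -0.0594 tilt [ 0.002 -0.   ] w 0.191 F [ 0.3 -0.2 -2.5] 40.8
scene
 box wh [ 9  8 56] [238.1 195.8] [ 60. -75.]
 box wh [10  9 58] [253.9 204. ] [ 67. -18.]
top
 box wh [ 64  39 576] [272.2 181. ] [46. 42.]
 box wh [ 6 13 50] [325.9 178.8] [ 59. -82.]
 box wh [ 1 16 16] [314.  198.5] [ 12. -57.]
 box wh [12  8 21] [290.7 201.2] [ 2. -4.]
 box wh [14  9 44] [241.8 238.5] [-90. 102.]
(0, 130, 150) [311 199] [245 245 245]
(40, 130, 150) [305 207] [245 245 246]
(-40, 130, 150) [318 190] [247 245 244]
(43, 112, 100) [298 219] [234 238 237]
(0, 95, 114) [300 204] [236 233 232]
(0, 122, 112) [308 207] [226 230 229]
before [227 226 226]
before [242 241 242]
before [235 230 224]
```

send_rows(deltas=[[3,1,0,0,0,0,0],[6,1.7,1,0,0,0,0],[6,1.7,4,0,0,0,0],[6,1.7,6.2,0,0,0,0],[6,1.7,6.9,0,0,0,0]])

```text
time: 41.58
ee_pos: [0.6336, 0.0312, 0.1521]
eef_rot: [-3.139, 0.095, 0.006]
force: [-0.4, -1.1, -2.4]
gripper_width: 0.191
```

```bash
python3 st.py
python3 - <<'E'
from h import *
q=[.57482,.01509,-.06103]
p=pic('scene');g=p['pixels'].astype(int).sum(2)
for x in(-75,-20,40,80):
    print(x,[int(g[tuple(proj(p,W(q,(x,y,114))).round().astype(int)[::-1])]) for y in range(50,140,5)])
E
```

```text
tray [ 57.6  19.6 152.1] yaw -0.0603 tilt [-0.004  0.001] w 0.191 F [-0.4 -1.1 -2.4] 41.575
-75 [701, 688, 680, 630, 601, 741, 736, 739, 735, 742, 737, 738, 739, 735, 725, 413, 173, 373]
-20 [696, 673, 673, 614, 630, 738, 709, 709, 719, 709, 706, 718, 738, 740, 722, 642, 314, 308]
40 [682, 665, 672, 631, 615, 733, 728, 707, 704, 706, 709, 705, 717, 738, 714, 645, 307, 462]
80 [682, 661, 673, 635, 708, 739, 724, 704, 704, 704, 709, 703, 733, 728, 710, 642, 275, 447]
```

send_rows(deltas=[[0.1,1,0,0,0,0,0],[0.1,2.2,0,0,0,0,0],[0.1,3.4,0,0,0,0,0],[0.1,4.6,0,0,0,0,0],[0.1,5.8,0,0,0,0,0]])

```text
time: 42.25
ee_pos: [0.6319, -0.0292, 0.1543]
eef_rot: [3.14, -0.097, 0.001]
force: [-0.2, 0.1, -1.9]
gripper_width: 0.189
```

```bash
python3 st.py; python3 blobs.py|head -5
```

```text
tray [ 59.7 -40.7 154.3] yaw -0.0617 tilt [ 0. -0.] w 0.189 F [-0.2  0.1 -1.9] 42.25
scene
 box wh [ 18  18 122] [234.  193.7] [ 59. -91.]
top
 box wh [18  4 32] [251.8 158.9] [95. 92.]
 box wh [ 31   8 134] [318.4 164.6] [ 91. -62.]
```

send_rows(deltas=[[0,1.2,0,0,0,0,0],[0,2.4,0,0,0,0,0],[0,3.6,0,0,0,0,0],[0,4.8,0,0,0,0,0],[0,5.8,0,0,0,0,0]])

```text
time: 42.98
ee_pos: [0.6284, -0.087, 0.1541]
eef_rot: [3.14, -0.097, 0.0]
force: [0.8, -0.0, -2.8]
gripper_width: 0.191
```

send_rows(deltas=[[0,0.8,0,0,0,0,0],[0,1.6,0,0,0,0,0],[0,1.6,0,0,0,0,0],[0,0,-2,0,0,0,0],[0,-2,-5,0,0,0,0]])

```text
time: 43.6
ee_pos: [0.6289, -0.0655, 0.2034]
eef_rot: [-3.139, 0.097, 0.005]
force: [1.2, -0.7, -1.0]
gripper_width: 0.189
```

```bash
python3 st.py; python3 blobs.py
python3 - <<'E'
from h import *
q=[.57482,.01509,-.06103]
p=pic('scene')
for r in bot.pinpoint('foot0_c',p):print(r,L(q,ray(p,r['at'],.115)).round(),L(q,ray(p,r['at'],.03)).round())
E
```

```text
tray [ 58.9 -77.1 203.4] yaw -0.0618 tilt [-0.003  0.001] w 0.189 F [ 1.2 -0.7 -1. ] 43.6
scene
top
 box wh [18  4 40] [251.7 158.8] [95. 92.]
 box wh [13 10 27] [315.6 171.6] [ 75. -57.]
 box wh [ 5 13 20] [301.8 215. ] [-28. -31.]
 box wh [15  2 17] [241.5 236.7] [-86. 103.]
 box wh [ 6  8 28] [299.3 242.1] [-90. -29.]
 box wh [15  2 24] [242.1 240.4] [-94. 101.]
```

send_rows(deltas=[[-3,5.4,0,0,0,0,0],[-6,10.8,0,0,0,0,0],[-9,16.2,0,0,0,0,0],[-12,21.6,0,0,0,0,0],[-15,27,0,0,0,0,0]])

```text
time: 44.42
ee_pos: [0.461, -0.328, 0.2024]
eef_rot: [-3.139, 0.097, 0.003]
force: [0.5, -0.8, -2.4]
gripper_width: 0.192
```

send_rows(deltas=[[-2.05,3.8,1,0,0,0,0],[-2.05,3.8,6,0,0,0,0],[-2.05,3.8,11,0,0,0,0],[-2.05,3.8,14,0,0,0,0],[-2.05,3.8,14.8,0,0,0,0]])

```text
time: 45.05
ee_pos: [0.438, -0.3615, 0.0527]
eef_rot: [-3.135, 0.097, 0.008]
force: [-0.3, -0.7, -2.3]
gripper_width: 0.19
```

```bash
python3 -c "
from h import *
s=bot.get_state();print(s['ee_pos'],s['force'],s['gripper_width'])
p=bot.get_image('scene');print(bot.pinpoint('scraper_grip',p)[:2],proj(p,s['ee_pos']+[0.003,0,.023]))"
```

```text
[ 0.43801697 -0.36154719  0.05267831] [-0.2840361  -0.66714239 -2.2901747 ] 0.1900752331103053
[{'at': [186.3, 142.5], 'confidence': 0.68}] [188.56023215 143.42849504]
```

send_rows(deltas=[[0,0,0.2,0,0,0,0],[0,0,0.4,0,0,0,0],[0,0,0.5,0,0,0,0],[0,0,0.6,0,0,0,0],[0,0,0.6,0,0,0,0]])

```text
time: 45.78
ee_pos: [0.4407, -0.363, 0.0502]
eef_rot: [3.14, -0.096, 0.0]
force: [0.4, -0.2, -2.2]
gripper_width: 0.192
```

send_rows(deltas=[[0,0,0.1,0,0,0,0],[0,0,0.2,0,0,0,0],[0,0,0.3,0,0,0,0],[0,0,0.35,0,0,0,0],[0,0,0.35,0,0,0,0]])

```text
time: 46.4
ee_pos: [0.4406, -0.363, 0.0465]
eef_rot: [-3.14, 0.096, 0.0]
force: [0.2, 0.5, -1.7]
gripper_width: 0.19
```

send_rows(deltas=[[0,0,0.1,0,0,0,0],[0,0,0.15,0,0,0,0],[0,0,0.15,0,0,0,0]])

```text
time: 46.78
ee_pos: [0.4408, -0.3631, 0.0458]
eef_rot: [3.14, -0.096, 0.001]
force: [-0.3, 0.8, 4.2]
gripper_width: 0.195
```

send_rows(deltas=[[0,0,0,0,0,0,0.5],[0,0,0,0,0,0,0.5],[0,0,-2,0,0,0,0.5],[0,0,-8,0,0,0,0.5],[0,0,-14,0,0,0,0.5]])

```text
time: 47.4
ee_pos: [0.4404, -0.3628, 0.1859]
eef_rot: [-3.139, 0.096, 0.001]
force: [-0.1, -0.8, 0.9]
gripper_width: 0.498
```

send_rows(deltas=[[-0.2,-5.5,-1,0,0,0,0.4],[-0.4,-11.5,-1,0,0,0,0.4],[-0.6,-17.5,-1,0,0,0,0.4],[-0.8,-23.5,-1,0,0,0,0.4],[-1,-29.5,-1,0,0,0,0.4]])

```text
time: 48.02
ee_pos: [0.4487, -0.0662, 0.1951]
eef_rot: [3.14, -0.097, 0.002]
force: [0.3, 0.1, 0.8]
gripper_width: 0.397
```

```bash
python3 st.py
python3 - <<'E'
from h import *
q=[.57482,.01509,-.06103]
for c in('scene','top'):
    p=pic(c)
    r=bot.pinpoint('scraper_grip',p)[:1]
    for a in r:print(c,a,ray(p,a['at'],.069))
    r=bot.pinpoint('trough_peg',p)[:1]
    for a in r:print(c,a,L(q,ray(p,a['at'],.103)))
    for a in bot.pinpoint('foot0_c',p):print(a,L(q,ray(p,a['at'],.03)).round())
s=p['pixels'][150:265,175:480,::-1]
# stock box interior crop, scraper crop
A=cv2.resize(p['pixels'][160:260,335:395,::-1],(240,400),interpolation=cv2.INTER_CUBIC)
B=cv2.resize(p['pixels'][225:295,405:475,::-1],(400,400),interpolation=cv2.INTER_CUBIC)
cv2.imwrite('pics/c17.png',np.hstack([A,B]))
pk=proj(p,W(q,(-140,78,103)));print(pk,proj(p,W(q,(-122,78,103))))
# peg cross-section: brightness along y at x=-135
g=p['pixels'].astype(int).sum(2)
print([int(g[tuple(proj(p,W(q,(-135,y,103))).round().astype(int)[::-1])]) for y in range(60,98,2)])
E
```

```text
tray [-121.   -88.9  195.1] yaw -0.0619 tilt [ 0.001 -0.   ] w 0.397 F [0.3 0.1 0.8] 48.025
scene {'at': [274.1, 222.3], 'confidence': 0.57} [0.64016907 0.05750527 0.069     ]
scene {'at': [312.8, 182.9], 'confidence': 0.67} [-110.32761555   81.67064742  103.        ]
{'at': [273.5, 219.9], 'confidence': 0.7} [22. 21. 30.]
top {'at': [126.1, 175.4], 'confidence': 0.56} [0.64403152 0.40238776 0.069     ]
top {'at': [250.6, 250.4], 'confidence': 0.73} [-115.38844632   80.97307739  103.        ]
[251.15739453 261.27220554] [251.69967384 253.37398794]
[284, 310, 224, 224, 212, 225, 225, 213, 259, 357, 444, 444, 484, 427, 336, 267, 227, 276, 306]
```

View pics/c17.png

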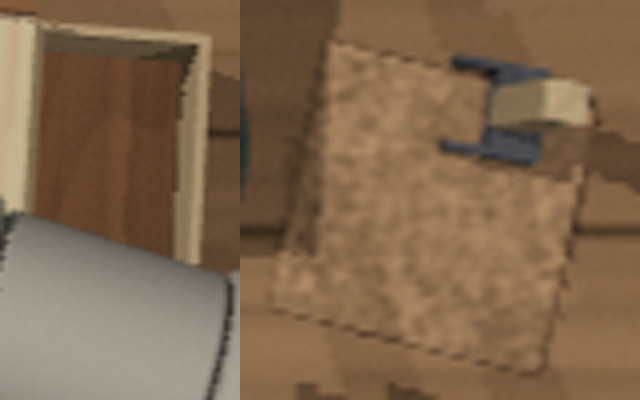

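The scraper is standing but has been knocked to the mat's far corner: handle top at about (462,242), overhanging the edge. It will need re-placing. I also can't see feet in the visible part of the stock box, so I'll look for them numerically.

Run:
```python
from h import *
q=[.57482,.01509,-.06103]
for c in('scene','top'):
    p=pic(c,c+'_now.png');a=cv2.imread('pics/%s0.png'%c).astype(int);b=p['pixels'][...,::-1].astype(int)
    d=b.sum(2)-a.sum(2);ad=(np.abs(b-a).sum(2)>45).astype(np.uint8)
    n,l,st,ce=cv2.connectedComponentsWithStats(ad)
    print(c)
    for i in range(1,n):
        if 12<st[i,4]<6000: print(st[i,:5],ce[i].round(0),'mean',b[l==i].mean(0).round()[::-1],'was',a[l==i].mean(0).round()[::-1])
    bx=np.array([proj(p,W(q,(x,y,30))) for x in(-94,94) for y in(-222,-129)]);print('box floor px',bx.round())
```

```text
scene
[108  56   5   7  23] [110.  59.] mean [ 54. 137.  70.] was [35. 71. 42.]
[107  65   7   5  20] [110.  66.] mean [ 59. 170.  84.] was [ 41. 109.  56.]
[ 155   82   66   91 1567] [184. 140.] mean [132. 100.  65.] was [165. 128.  81.]
[293 161  21  20 142] [306. 172.] mean [193. 138.  86.] was [171. 120.  74.]
[138 175  11   9  44] [144. 179.] mean [120.  85.  53.] was [97. 68. 42.]
[ 265  176   74   52 1732] [295. 199.] mean [236. 223. 196.] was [178. 159. 134.]
[174 178   9  11  46] [178. 183.] mean [187. 134.  84.] was [164. 116.  72.]
[242 179  13  11 104] [248. 184.] mean [250. 235. 184.] was [151. 112.  76.]
[232 186  35  30 444] [250. 201.] mean [244. 224. 172.] was [198. 169. 127.]
[133 188  17  21  74] [142. 200.] mean [167. 119.  75.] was [145. 102.  63.]
[133 196   7   6  14] [136. 198.] mean [171. 123.  77.] was [149. 105.  65.]
[ 355  200   28   68 1060] [369. 232.] mean [145. 104.  66.] was [169. 123.  79.]
[126 215  16  15  79] [134. 221.] mean [173. 124.  78.] was [151. 107.  66.]
[111 227  28  28 262] [126. 241.] mean [173. 125.  78.] was [152. 108.  67.]
[295 22
[... 1662 characters left out ...]
was [140. 117.  90.]
[264 169  19  16 230] [272. 176.] mean [194. 175. 141.] was [115.  90.  67.]
[316 172  19  16 218] [325. 180.] mean [194. 177. 143.] was [125.  97.  73.]
[ 431  234   70   48 1256] [464. 260.] mean [121.  95.  70.] was [118.  92.  68.]
[177 237   9   4  16] [181. 239.] mean [110. 110. 107.] was [127. 127. 124.]
[249 238   5   7  30] [251. 241.] mean [133. 136. 135.] was [95. 96. 95.]
[ 414  292  146   70 4202] [496. 324.] mean [94. 72. 50.] was [134. 106.  74.]
[194 404  51  16 410] [215. 414.] mean [87. 83. 75.] was [101.  76.  53.]
[546 411  14   9  90] [552. 416.] mean [91. 67. 46.] was [107. 105. 106.]
box floor px [[377. 250.]
 [339. 248.]
 [380. 174.]
 [343. 172.]]
```

Run:
```python
from h import *
a=cv2.imread('pics/top0.png')[...,::-1].astype(int);b=cv2.imread('pics/top_now.png')[...,::-1].astype(int)
for r in range(170,216,4):
    print(r,'now',b[r,340:384:2].sum(1).tolist());print('    was',a[r,340:384:2].sum(1).tolist())
d=np.abs(b-a).sum(2)[165:216,338:386];print(np.argwhere(d>20).shape, d.max())
a=cv2.imread('pics/scene0.png')[...,::-1].astype(int);b=cv2.imread('pics/scene_now.png')[...,::-1].astype(int)
d=np.abs(b-a).sum(2)[160:225,190:255]
n,l,st,ce=cv2.connectedComponentsWithStats((d>20).astype(np.uint8))
for i in range(1,n):
    if st[i,4]>5:print(st[i],ce[i]+[190,160],b[160:225,190:255][l==i].mean(0),a[160:225,190:255][l==i].mean(0))
p=bot.get_image('scene')
for i in range(3):
    print(bot.find_in('foot0',p)[:6] if i==0 else '')
p=bot.get_image('top');print(bot.find_in('foot0',p)[:6])
```

```text
170 now [513, 501, 312, 241, 229, 232, 228, 227, 225, 229, 218, 222, 220, 223, 220, 213, 235, 264, 291, 319, 380, 399]
    was [525, 514, 326, 248, 233, 235, 237, 235, 236, 237, 233, 233, 229, 227, 229, 221, 248, 279, 299, 330, 387, 407]
174 now [516, 486, 318, 214, 211, 195, 221, 219, 213, 209, 215, 191, 218, 217, 212, 163, 151, 153, 153, 150, 156, 140]
    was [528, 499, 331, 221, 218, 206, 223, 231, 219, 215, 223, 199, 229, 227, 217, 163, 158, 154, 161, 166, 159, 144]
178 now [521, 472, 312, 214, 205, 218, 218, 217, 214, 211, 208, 204, 224, 225, 194, 193, 203, 190, 188, 190, 156, 254]
    was [528, 483, 320, 220, 207, 214, 223, 222, 218, 217, 215, 214, 228, 227, 197, 197, 211, 202, 192, 198, 174, 265]
182 now [518, 458, 301, 205, 208, 211, 217, 215, 213, 202, 201, 208, 215, 220, 185, 194, 193, 186, 187, 191, 250, 341]
    was [530, 468, 312, 210, 212, 225, 219, 222, 220, 214, 209, 213, 221, 226, 199, 196, 206, 195, 190, 192, 254, 352]
186 now [520, 424, 290, 202, 218, 213, 214, 207, 209, 202, 198, 202, 219, 221, 185, 189, 191, 180, 184, 190, 253, 340]
    was [529, 433, 302, 209, 
[... 1574 characters left out ...]
1, 205, 217, 232, 201, 187, 201, 194, 190, 196, 250, 337, 365]
    was [469, 307, 218, 199, 203, 220, 223, 223, 221, 211, 209, 223, 235, 200, 199, 210, 204, 198, 204, 271, 353, 377]
(41, 2) 388
[ 0  0  7  9 44] [192.18181818 163.25      ] [209.36363636 155.72727273 100.15909091] [140.22727273 110.          82.04545455]
[ 36  19  29  33 467] [244.21627409 195.98929336] [243.0385439  224.44753747 173.7130621 ] [184.2869379  152.01713062 110.37259101]Traceback (most recent call last):
  File "<stdin>", line 13, in <module>
ValueError: it knows: foot0, foot1, foot2, foot3, foot4, foot5, foot6, foot7, jar, lid, mat, mug, pan_in, pocket, scale, scraper_grip, stock_in, tin, tray, trough, trough_peg
```

send_rows(deltas=[[0,-4.5,0,0,0,0,0.4],[-0.1,-9,0,0,0,0,0.4],[-0.1,-13.5,0,0,0,0,0.4],[-0.1,-16.9,1,0,0,0,0.4],[-0.1,-16.9,4,0,0,0,0.4]])

```text
time: 49.2
ee_pos: [0.4599, 0.1024, 0.1558]
eef_rot: [-3.139, 0.093, -0.007]
force: [0.6, -0.3, 0.1]
gripper_width: 0.4
```

```bash
python3 st.py
python3 - <<'E'
from h import *
q=[.57482,.01509,-.06103]
p=pic('top','top_now2.png');a=cv2.imread('pics/top0.png').astype(int);b=p['pixels'][...,::-1].astype(int)
ad=(np.abs(b-a).sum(2)>30).astype(np.uint8);ad[:,:335]=0
n,l,st,ce=cv2.connectedComponentsWithStats(ad)
for i in range(1,n):
    if 8<st[i,4]<6000: print(st[i,:5],ce[i].round(0),'mean',b[l==i].mean(0).round()[::-1],'was',a[l==i].mean(0).round()[::-1])
for f in('foot0',):
    print(bot.find_in(f,p)[:5])
p=pic('scene');print(bot.find_in('foot0',p)[:5]); print(bot.find_in('scraper_grip',p)[:2])
E
```

```text
tray [-120.    80.1  155.8] yaw -0.0592 tilt [0.004 0.001] w 0.4 F [ 0.6 -0.3  0.1] 49.2
[423  72   7  10  14] [426.  77.] mean [134. 102.  72.] was [121.  91.  63.]
[350 100   4   5  11] [352. 102.] mean [142. 109.  78.] was [130.  98.  69.]
[425 102   5   8  14] [427. 105.] mean [139. 106.  76.] was [126.  95.  66.]
[443 176  34  44 531] [461. 202.] mean [130. 109.  91.] was [117.  97.  81.]
[425 202   4   7   9] [426. 205.] mean [141. 109.  77.] was [129.  98.  69.]
[424 209   8   3  11] [428. 210.] mean [150. 115.  82.] was [137. 104.  73.]
[438 208   6   4   9] [441. 209.] mean [92. 78. 63.] was [100.  87.  74.]
[422 210   6   6  13] [424. 213.] mean [131. 100.  71.] was [117.  89.  62.]
[428 216   6   4  10] [430. 218.] mean [144. 110.  79.] was [131.  99.  70.]
[426 226   8   7  13] [429. 230.] mean [136. 104.  73.] was [123.  93.  65.]
[ 429  234   72   48 1435] [462. 259.] mean [126.  99.  73.] was [120.  94.  69.]
[436 237   7   5  17] [439. 239.] mean [160. 126.  92.] was [147. 114.  82.]
[464 279   4   6  10] [465. 281.] mean [142. 109.  78.] was [129.  98.  69.]
[ 335  363  166   57 4785] [386. 399.] mean [121.  92.  64.] was [93. 78. 63.]Traceback (most recent call last):
  File "<stdin>", line 9, in <module>
ValueError: it knows: foot0, foot1, foot2, foot3, foot4, foot5, foot6, foot7, jar, lid, mat, mug, pan_in, pocket, scale, scraper_grip, stock_in, tin, tray, trough, trough_peg
```

Run:
```python
from h import *
q=[.57482,.01509,-.06103]
for c in('top','scene'):
    p=pic(c)
    for r in bot.find_in('foot0_c',p)[:8]+bot.pinpoint('foot0_c',p)[:8]: print(c,r)
    for r in bot.find_in('scraper_grip',p)[:2]+bot.pinpoint('scraper_grip',p)[:2]: print(c,'scr',r)
p=pic('top');b=p['pixels'].astype(int)
x0=[proj(p,W(q,X)).round(1).tolist() for X in[(60,-120,110),(60,-128,99),(60,-128,22),(60,-150,22),(60,-222,22),(60,-222,99)]];print(x0)
for r in range(176,244,6): print(r,[tuple(v) for v in b[r,338:352:2].tolist()])
```

```text
top scr {'box': [442.7, 234.8, 467.4, 252.6], 'confidence': 0.56}
top scr {'box': [179.0, 149.8, 389.3, 256.3], 'confidence': 0.5}
top scr {'at': [459.6, 243.6], 'confidence': 0.83}
top scr {'at': [113.8, 263.7], 'confidence': 0.4}
scene {'box': [187.7, 156.0, 246.7, 225.2], 'confidence': 0.43}
scene scr {'box': [171.1, 142.5, 189.5, 170.3], 'confidence': 0.51}
scene scr {'box': [180.4, 143.6, 214.3, 174.1], 'confidence': 0.35}
scene scr {'at': [175.8, 151.6], 'confidence': 0.58}
[[342.3, 179.9], [345.2, 180.9], [341.3, 186.2], [350.2, 186.7], [379.1, 188.5], [385.3, 183.4]]
176 [(193, 170, 137), (198, 182, 148), (182, 164, 131), (129, 108, 80), (104, 69, 45), (100, 67, 42), (101, 68, 43)]
182 [(195, 172, 139), (198, 182, 148), (180, 162, 129), (128, 105, 76), (99, 67, 42), (101, 69, 44), (105, 72, 48)]
188 [(194, 173, 140), (198, 182, 148), (167, 149, 117), (122, 98, 72), (97, 65, 42), (107, 73, 48), (100, 68, 42)]
194 [(198, 182, 148), (198, 181, 146), (144, 124, 94), (116, 90, 63), (106, 72, 46), (105, 72, 48), (100, 67, 44)]
200 [(198, 183, 149), (197, 181, 146), (132, 111, 83), (111, 78, 52), (103, 71, 46), (100, 68, 42), (98, 68, 45)]
206 [(198, 182, 148), (188, 168, 135), (133, 113, 85), (105, 71, 46), (101, 68, 42), (98, 67, 43), (95, 63, 42)]
212 [(199, 184, 149), (182, 163, 129), (129, 108, 80), (101, 69, 44), (99, 66, 44), (95, 64, 43), (102, 69, 46)]
218 [(198, 181, 147), (168, 149, 116), (123, 100, 73), (91, 62, 39), (96, 66, 42), (100, 69, 45), (104, 71, 44)]
224 [(198, 181, 147), (144, 123, 93), (111, 87, 63), (84, 57, 35), (86, 58, 37), (86, 56, 37), (91, 59, 37)]
230 [(198, 179, 145), (133, 113, 85), (103, 78, 54), (81, 53, 35), (90, 61, 40), (85, 57, 35), (89, 61, 39)]
236 [(193, 173, 140), (132, 111, 82), (91, 65, 43), (88, 59, 38), (87, 58, 35), (87, 57, 39), (86, 58, 37)]
242 [(184, 163, 130), (129, 107, 80), (85, 58, 35), (87, 56, 36), (87, 58, 39), (87, 58, 38), (84, 57, 34)]
```

send_rows(deltas=[[-0.2,0,2,0,0,0,0.4],[-0.2,0,5,0,0,0,0.4],[-0.2,0,7,0,0,0,0.4],[-0.2,0,7,0,0,0,0.4]])

```text
time: 50.3
ee_pos: [0.4548, 0.1008, 0.084]
eef_rot: [3.14, -0.096, -0.005]
force: [0.9, -0.4, 0.4]
gripper_width: 0.404
```

send_rows(deltas=[[0,0,0,0,0,0,0],[0,0,0,0,0,0,0],[0,0,0,0,0,0,0],[0,0,0,0,0,0,0]])

```text
time: 50.8
ee_pos: [0.4571, 0.1041, 0.086]
eef_rot: [-3.133, 0.1, -0.004]
force: [0.6, 9.5, 0.4]
gripper_width: 0.117
```

```bash
python3 st.py
```

```text
tray [-122.9   81.7   86. ] yaw -0.064 tilt [0.003 0.006] w 0.117 F [0.6 9.5 0.4] 50.8
```

send_rows(deltas=[[0,-0.2,-0.74,0,0,0,0],[0,-0.26,-1.48,0,0,0,0],[0,-0.46,-2.19,0,0,0,0],[0,-0.78,-2.86,0,0,0,0],[0,-1.2,-3.46,0,0,0,0]])

```text
time: 51.42
ee_pos: [0.4574, 0.1106, 0.1204]
eef_rot: [3.135, -0.094, 0.002]
force: [3.6, -5.5, -5.0]
gripper_width: 0.123
```

```bash
python3 st.py
```

```text
tray [-123.    88.2  120.4] yaw -0.0598 tilt [ 0.001 -0.005] w 0.123 F [ 3.6 -5.5 -5. ] 51.425
```

send_rows(deltas=[[0,-0.7,-0.75,0,0,0,0],[0,-1.65,-1.26,0,0,0,0],[0,-2.7,-1.49,0,0,0,0],[0,-3.8,-1.43,0,0,0,0],[0,-4.3,-1.3,0,0,0,0]])

```text
time: 52.05
ee_pos: [0.4609, 0.1548, 0.1367]
eef_rot: [3.138, -0.095, 0.008]
force: [-0.3, -3.4, 11.2]
gripper_width: 0.118
```

send_rows(deltas=[[0,0,0,0,0,0,0],[0,0,0,0,0,0,0],[0,0,0,0,0,0,0],[0,0,0,0,0,0,0]])

```text
time: 52.55
ee_pos: [0.461, 0.1558, 0.1363]
eef_rot: [-3.14, 0.096, -0.008]
force: [0.9, -1.2, 11.0]
gripper_width: 0.118
```

```bash
python3 st.py
python3 - <<'E'
from h import *
q=[.57482,.01509,-.06103]
for c in('scene','top'):
    p=pic(c,c+'_pour.png');g=p['pixels'].astype(int)
    m=((g.sum(2)<270)&(g[...,0]>g[...,2]+8)).astype(np.uint8)
    M=np.zeros_like(m);poly=np.array([proj(p,W(q,X)) for X in[(102,125,45),(102,249,45),(-102,249,45),(-102,125,45)]]).astype(np.int32)
    cv2.fillPoly(M,[poly],1);m&=M
    n,l,st,ce=cv2.connectedComponentsWithStats(m);print(c)
    for i in range(1,n):
        if st[i,4]>12: print(' ',st[i,2:5],ce[i].round(1),L(q,ray(p,ce[i],.045))[:2].round(0))
    for r in bot.pinpoint('foot0_c',p)[:8]:print(r,L(q,ray(p,r['at'],.045)).round())
E
```

```text
tray [-122.2  133.5  136.3] yaw -0.061 tilt [0.005 0.   ] w 0.118 F [ 0.9 -1.2 11. ] 52.55
scene
  [ 15  19 136] [330.8 217.7] [-57. 171.]
  [ 8 10 69] [320.6 231.4] [  8. 170.]
  [ 9 11 75] [313.9 241. ] [ 51. 170.]
{'at': [323.4, 229.2], 'confidence': 0.57} [ -4. 173.  45.]
top
  [ 5 12 44] [214.2 174.2] [ 66. 185.]
  [ 6 12 53] [212.6 191.6] [ 23. 186.]
  [ 6 11 48] [211.  208.2] [-18. 187.]
  [ 6 33 43] [222.2 227.1] [-62. 156.]
{'at': [211.5, 191.2], 'confidence': 0.41} [ 24. 189.  45.]
```

send_rows(deltas=[[0,-0.2,0.15,0,0,0,0],[0,-0.2,0.15,0,0,0,0],[0,0,0,0,0,0,0],[0,-0.2,0.15,0,0,0,0],[0,0,0.1,0,0,0,0]])

```text
time: 53.38
ee_pos: [0.4611, 0.158, 0.1352]
eef_rot: [-3.135, 0.097, -0.008]
force: [0.2, 4.5, 11.2]
gripper_width: 0.119
```

send_rows(deltas=[[0,0.5,-0.23,0,0,0,0],[0,1.6,-0.29,0,0,0,0],[0,2.65,-0.06,0,0,0,0],[0,3.6,0.45,0,0,0,0],[0,4.3,1.2,0,0,0,0]])

```text
time: 54.0
ee_pos: [0.4568, 0.1137, 0.1206]
eef_rot: [-3.138, 0.097, -0.002]
force: [-0.5, 4.7, 5.1]
gripper_width: 0.117
```

send_rows(deltas=[[0,0.35,0.6,0,0,0,0],[0,0.6,1.27,0,0,0,0],[0,0.8,1.98,0,0,0,0],[0,0.8,2.72,0,0,0,0],[0,0.8,3.4,0,0,0,0]])

```text
time: 54.62
ee_pos: [0.456, 0.1038, 0.085]
eef_rot: [3.138, -0.095, -0.001]
force: [-0.2, -2.1, 3.9]
gripper_width: 0.116
```

```bash
python3 st.py
cat > pan.py <<'E'
from h import *
q=[.57482,.01509,-.06103]
for c in('scene','top'):
    p=pic(c);g=p['pixels'].astype(int)
    m=((g.sum(2)<270)&(g[...,0]>g[...,2]+8)).astype(np.uint8)
    M=np.zeros_like(m);poly=np.array([proj(p,W(q,X)) for X in[(102,70,60),(102,249,45),(-102,249,45),(-102,70,60)]]).astype(np.int32)
    cv2.fillPoly(M,[poly],1);m&=M
    n,l,st,ce=cv2.connectedComponentsWithStats(m);print(c)
    for i in range(1,n):
        if st[i,4]>12: print(' ',st[i,2:5],ce[i].round(1),L(q,ray(p,ce[i],.04))[:2].round(0))
E
python3 pan.py
```

```text
tray [-124.    81.3   85. ] yaw -0.0604 tilt [-0.001 -0.002] w 0.116 F [-0.2 -2.1  3.9] 54.625
scene
  [ 43  39 229] [292.1 229. ] [36. 91.]
  [13 18 90] [333.8 221.3] [-53. 184.]
  [10  5 15] [284.6 229.3] [48. 73.]
  [ 7 10 46] [323.7 235.5] [ 13. 183.]
  [ 7 11 51] [316.8 244.7] [ 55. 182.]
top
  [ 5 13 54] [213.1 174. ] [ 67. 189.]
  [ 6 12 55] [211.3 191.6] [ 23. 190.]
  [ 5 13 57] [209.9 208.9] [-19. 190.]
  [ 4 22 46] [208.4 231. ] [-73. 189.]
```

send_rows(deltas=[[0,0,0,0,0,0,0.35],[0,0,0,0,0,0,0.35],[0,0,-4,0,0,0,0.35],[0,0,-9,0,0,0,0.35],[0,3,-12,0,0,0,0.5]])

```text
time: 55.35
ee_pos: [0.4553, 0.0762, 0.208]
eef_rot: [-3.139, 0.091, -0.005]
force: [-0.4, -0.3, -0.6]
gripper_width: 0.428
```

```bash
python3 st.py; python3 pan.py
python3 - <<'E'
from h import *
q=[.57482,.01509,-.06103]
p=pic('top')
f=lambda u,v:np.array([405+u/5.714-.4,225+v/5.714-.4])
print('top',ray(p,f(327,100),.092),'tips',ray(p,f(212,62),.02),ray(p,f(200,147),.02),'back corners',ray(p,f(308,75),.02),ray(p,f(300,160),.02))
print('matcorners',[ray(p,f(*u),.004)[:2].round(3).tolist() for u in[(92,42),(345,170),(302,372),(35,305)]])
r=bot.pinpoint('scraper_grip',p)[0];print(r,ray(p,r['at'],.069))
# peg now
g=p['pixels'].astype(int).sum(2)
print([int(g[tuple(proj(p,W(q,(-135,y,103))).round().astype(int)[::-1])]) for y in range(60,98,2)])
b=cv2.imread('pics/top_now2.png')[...,::-1].astype(int)
d=np.abs(p['pixels'].astype(int)-b).sum(2)[225:295,405:475];print('scr changed',(d>60).sum())
p=pic('scene');r=bot.pinpoint('scraper_grip',p)[0];print(r,ray(p,r['at'],.069))
E
```

```text
tray [-123.    53.7  208. ] yaw -0.0582 tilt [0.003 0.001] w 0.428 F [-0.4 -0.3 -0.6] 55.35
scene
  [ 42  39 214] [291.1 229.9] [40. 91.]
  [13 18 92] [333.8 221.2] [-53. 183.]
  [10  4 14] [285.3 229.6] [48. 75.]
  [ 7 10 43] [323.7 235.5] [ 14. 183.]
  [ 7 11 51] [316.8 244.7] [ 55. 182.]
top
  [ 5 12 53] [213.  173.7] [ 68. 189.]
  [ 6 12 56] [211.4 191.5] [ 24. 189.]
  [ 5 13 53] [209.9 208.7] [-18. 190.]
  [ 4 32 65] [220.  227.7] [-63. 162.]
top [ 0.4844249  -0.38727071  0.092     ] tips [ 0.50476561 -0.36300594  0.02      ] [ 0.46816074 -0.35655868  0.02      ] back corners [ 0.49917983 -0.40444578  0.02      ] [ 0.46259367 -0.39958897  0.02      ]
matcorners [[0.515, -0.316], [0.459, -0.425], [0.372, -0.402], [0.401, -0.287]]
{'at': [457.5, 246.5], 'confidence': 0.54} [ 0.47527588 -0.38454727  0.069     ]
[406, 402, 415, 415, 418, 417, 416, 412, 417, 417, 418, 418, 417, 414, 420, 417, 420, 418, 416]
scr changed 39
{'at': [175.1, 152.0], 'confidence': 0.5} [ 0.49305818 -0.38128128  0.069     ]
```

send_rows(deltas=[[0.7,6,0,0,0,0,0.5],[1.4,12,0,0,0,0,0.5],[2.2,18,0,0,0,0.02,0.5],[3,24,0,0,0,0.04,0.5],[3.7,30,0,0,0,0.07,0.5]])

```text
time: 56.28
ee_pos: [0.4727, -0.2273, 0.2039]
eef_rot: [-3.132, 0.206, 0.003]
force: [1.2, 0.6, 0.1]
gripper_width: 0.498
```

send_rows(deltas=[[0.4,5.5,0,0,0,0,0.5],[0.9,10.9,0,0,0,0,0.5],[0.9,14.5,0,0,0,0,0.5],[0.9,14.5,0,0,0,0,0.5]])

```text
time: 56.78
ee_pos: [0.4624, -0.3729, 0.2031]
eef_rot: [-3.132, 0.21, 0.004]
force: [0.4, 0.3, 0.4]
gripper_width: 0.5
```

```bash
python3 st.py; python3 -c "
from h import *
s=bot.get_state();print(s['ee_pos'])
p=bot.get_image('scene');g=p['pixels'].astype(int)
C=proj(p,[.484,-.385,.02]);print('blade exp',C)
m=((g.sum(2)<260)&(g[...,2]>g[...,0])).astype(np.uint8)
n,l,st,ce=cv2.connectedComponentsWithStats(m)
for i in range(1,n):
    if st[i,4]>15 and abs(ce[i]-C).max()<30: print(st[i],ce[i])
X=np.array([proj(p,[.484+a*.9915+b*.13,-.385-a*.13+b*.9915,z]) for a in(-.0205,.0205) for b in(-.016,.024) for z in(.004,.02)]);print(X.min(0),X.max(0))
"
```

```text
tray [ -88.5 -394.1  203.1] yaw -0.1338 tilt [-0.003  0.003] w 0.5 F [0.4 0.3 0.4] 56.775
[ 0.46244833 -0.3729131   0.20305127]
blade exp [177.54318975 161.63334859]
[171 160  15  10  49] [177.36734694 164.02040816]
[169.88541458 156.83799546] [187.4820197  171.03870653]
```

send_rows(deltas=[[2.2,0.9,0,0,0,0,0.5],[2.2,0.9,4,0,0,0,0.5],[2.2,0.9,9,0,0,0,0.5],[2.2,0.9,13,0,0,0,0.5],[2.2,0.9,15.4,0,0,0,0.5]])

```text
time: 57.45
ee_pos: [0.4828, -0.3796, 0.0488]
eef_rot: [-3.131, 0.203, 0.006]
force: [-0.0, -0.0, 0.5]
gripper_width: 0.502
```

send_rows(deltas=[[0,0,0,0,0,0,0.5],[0,0,0,0,0,0,0],[0,0,0,0,0,0,0],[0,0,0,0,0,0,0],[0,0,0,0,0,0,0]])

```text
time: 58.08
ee_pos: [0.4842, -0.3842, 0.0528]
eef_rot: [3.133, -0.206, 0.003]
force: [0.3, 0.9, 3.4]
gripper_width: 0.187
```

send_rows(deltas=[[0,0,-0.3,0,0,0,0],[0,0,-0.8,0,0,0,0],[0,0,-1.5,0,0,0,0],[0,0,-1.5,0,0,0,0]])

```text
time: 58.58
ee_pos: [0.484, -0.3839, 0.0674]
eef_rot: [3.134, -0.206, 0.002]
force: [1.7, 0.2, -2.2]
gripper_width: 0.19
```

```bash
python3 -c "
from h import *
s=bot.get_state();print(s['ee_pos'],s['force'],s['gripper_width'],s['eef_rot'])
p=bot.get_image('scene');g=p['pixels'].astype(int)
t=s['ee_pos'];C=proj(p,t-[0,0,.035]);print('blade exp',C)
m=((g.sum(2)<260)&(g[...,2]>g[...,0])).astype(np.uint8)
n,l,st,ce=cv2.connectedComponentsWithStats(m)
for i in range(1,n):
    if st[i,4]>15 and abs(ce[i]-C).max()<30: print(st[i],ce[i])
X=np.array([proj(p,[t[0]+a*.9915+b*.13,t[1]-a*.13+b*.9915,t[2]-z]) for a in(-.0205,.0205) for b in(-.016,.024) for z in(.046,.03)]);print(X.min(0),X.max(0))
"
```

```text
[ 0.48400041 -0.38387375  0.06742046] [ 1.74749357  0.19272038 -2.22631731] 0.18995147444494126 [ 3.13385007e+00 -2.05962619e-01  1.73588916e-03]
blade exp [177.36416157 158.8629349 ]
[171 156  15  10  51] [177.2745098  160.68627451]
[169.46763418 152.91607156] [187.18644833 167.14706068]
```

send_rows(deltas=[[-2,-0.7,-0.4,0,0,0,0],[-4.5,-1.5,-0.4,0,0,0,0],[-4.5,-1.5,0.4,0,0,0,0],[-4.5,-1.5,1.1,0,0,0,0],[-4.5,-1.5,1.3,0,0,0,0]])

```text
time: 59.25
ee_pos: [0.4414, -0.363, 0.0529]
eef_rot: [-3.134, 0.206, 0.001]
force: [-1.0, 0.8, 7.4]
gripper_width: 0.192
```

send_rows(deltas=[[0,0,0,0,0,0,0],[0,0,0.1,0,0,0,0],[0,0,0.2,0,0,0,0]])

```text
time: 59.62
ee_pos: [0.4415, -0.3631, 0.0529]
eef_rot: [3.134, -0.206, 0.002]
force: [-2.5, 1.3, 9.7]
gripper_width: 0.191
```

Firm contact on the mat at (0.4415, −0.363). Relieve the pressure, release and withdraw.

send_rows(deltas=[[0,0,-0.15,0,0,0,0],[0,0,-0.15,0,0,0,0.5],[0,0,-0.15,0,0,0,0.5],[0,0,-4,0,0,0,0.5],[0,0,-10,0,0,0,0.5]])

```text
time: 60.25
ee_pos: [0.4399, -0.3616, 0.1508]
eef_rot: [-3.132, 0.206, 0.006]
force: [0.6, -0.9, 0.7]
gripper_width: 0.498
```

send_rows(deltas=[[-2,0,-4,0,0,0,0.5],[-7,2,-4,0,0,0,0.5],[-12,6,-4,0,0,0,0.5],[-17,10,-4,0,0,0,0.5],[-20,12,-4,0,0,0,0.5]])

```text
time: 60.88
ee_pos: [0.2247, -0.4568, 0.1919]
eef_rot: [3.133, -0.209, -0.0]
force: [-0.1, 0.3, 0.0]
gripper_width: 0.498
```

send_rows(deltas=[[0,0,0,0,0,0,0.5],[0,0,0,0,0,0,0.5],[0,0,0,0,0,0,0.5],[0,0,0,0,0,0,0.5]])

```text
time: 61.38
ee_pos: [0.228, -0.455, 0.1917]
eef_rot: [-3.135, 0.203, -0.0]
force: [-0.1, -0.9, -0.6]
gripper_width: 0.496
```

```bash
python3 pan.py
python3 - <<'E'
from h import *
q=[.57482,.01509,-.06103]
for c in('top','scene'):
    p=pic(c,'end_%s.png'%c);g=p['pixels'].astype(int)
    for n,z in dict(scraper_grip=.069,trough_peg=.103,tin=0,jar=0,mug=0).items():
        r=bot.pinpoint(n,p)[:1]
        for a in r:
            w=ray(p,a['at'],z);print(c,n,round(a['confidence'],2),np.round(a['at'],1),w.round(3),L(q,w).round() if n=='trough_peg' else '')
    m=((g.sum(2)<260)&(g[...,2]>g[...,0])).astype(np.uint8);C=proj(p,[.4415,-.363,.012])
    nn,l,st,ce=cv2.connectedComponentsWithStats(m)
    for i in range(1,nn):
        if st[i,4]>15 and abs(ce[i]-C).max()<30: print('blade',st[i],ce[i],'exp c',C)
    # rows along trough y for lid
    s=g.sum(2)
    if c=='scene':
        for x in(-75,-20,40,80): print(x,[int(s[tuple(proj(p,W(q,(x,y,114))).round().astype(int)[::-1])]) for y in range(50,140,5)])
    if c=='top':
        print('peg',[int(s[tuple(proj(p,W(q,(-135,y,103))).round().astype(int)[::-1])]) for y in range(60,98,2)])
E
```

```text
scene
  [ 43  39 224] [291.9 229.3] [37. 91.]
  [13 18 90] [333.8 221.3] [-53. 184.]
  [10  4 13] [285.3 229.6] [48. 75.]
  [ 8 10 46] [323.5 235.5] [ 14. 182.]
  [ 7 11 51] [316.8 244.7] [ 55. 182.]
top
  [ 5 12 53] [213.  173.7] [ 68. 189.]
  [ 6 12 54] [211.3 191.6] [ 23. 190.]
  [ 5 13 57] [209.9 208.9] [-19. 190.]
  [ 5 12 54] [207.9 226.4] [-62. 191.]
  [14  2 17] [242.1 236.6] [-81. 107.]
  [15  6 75] [242.  242.1] [-94. 107.]
top scraper_grip 0.6 [449.5 267.2] [ 0.427 -0.364  0.069] 
top trough_peg 0.78 [255.9 252.3] [0.46  0.091 0.103] [-119.   69.  103.]
top tin 0.73 [127.5 172.8] [0.663 0.419 0.   ] 
top jar 0.74 [438.7 194.3] [ 0.61  -0.365  0.   ] 
top mug 0.61 [113.6 264.2] [0.435 0.445 0.   ] 
blade [435 253  15   5  31] [442.80645161 254.83870968] exp c [441.58840704 261.28561748]
blade [438 266  11   5  42] [443.33333333 267.66666667] exp c [441.58840704 261.28561748]
peg [290, 291, 284, 284, 280, 283, 281, 239, 235, 317, 410, 410, 462, 428, 332, 281, 283, 277, 284]
scene scraper_grip 0.72 [188.5 144.9] [ 0.441 -0.363  0.069] 
scene trough_peg 0.75 [317.7 181.2] [0.456 0.114 0.103] [-125.   91.  103.]
scene tin 0.75 [390.1 287.6] [0.663 0.421 0.   ] 
scene jar 0.8 [163.9 188.4] [ 0.6   -0.363  0.   ] 
scene mug 0.78 [416.8 234.1] [0.436 0.433 0.   ] 
blade [183 155  16   9  50] [189.96 158.76] exp c [190.17888548 158.21869722]
-75 [698, 678, 617, 583, 591, 628, 418, 432, 426, 447, 428, 414, 430, 701, 677, 545, 285, 310]
-20 [693, 671, 676, 648, 630, 410, 342, 443, 443, 462, 458, 455, 452, 690, 581, 613, 297, 311]
40 [681, 656, 671, 665, 664, 404, 319, 468, 567, 467, 463, 454, 494, 721, 585, 609, 292, 192]
80 [680, 659, 666, 665, 701, 687, 326, 523, 612, 616, 566, 445, 458, 468, 514, 604, 268, 191]
```

Run:
```python
from h import *
q=[.57482,.01509,-.06103]
a=cv2.imread('pics/top0.png').astype(int);b=cv2.imread('pics/end_top.png').astype(int)
p=bot.get_image('top')
ad=(np.abs(b-a).sum(2)>28).astype(np.uint8)
n,l,st,ce=cv2.connectedComponentsWithStats(ad)
for i in range(1,n):
    if 10<st[i,4]<4000 and 175<ce[i][0]<420 and 100<ce[i][1]<300: print(st[i,:5],'now',b[l==i].mean(0).round()[::-1],'was',a[l==i].mean(0).round()[::-1])
g=b[...,::-1]
for r in range(172,250,5): print(r,[tuple(v) for v in g[r,339:350:2].tolist()],a[r,339:350:2,::-1].sum(1).tolist())
for c in('top','scene'):
    p=bot.get_image(c)
    for r in bot.pinpoint('foot0_c',p)+bot.find_in('stock_in',p)[:1]:print(c,r)
```

```text
[351  99   4   8  15] now [141. 107.  77.] was [128.  97.  69.]
[412  99   8   8  20] now [139. 106.  76.] was [127.  96.  68.]
[381 100  34  23 293] now [122.  92.  64.] was [135. 103.  73.]
[179 118  17   5  36] now [90. 68. 47.] was [77. 56. 38.]
[262 119   7   3  11] now [87. 55. 40.] was [72. 45. 32.]
[239 123  12   7  44] now [75. 47. 34.] was [59. 36. 26.]
[ 387  124   34   70 1010] now [112.  85.  59.] was [125.  95.  67.]
[ 177  151  104  113 3089] now [109. 103.  97.] was [128. 126. 122.]
[ 249  155   56   84 1824] now [191. 173. 143.] was [155. 132. 107.]
[291 163  20  20 258] now [197. 177. 144.] was [134. 107.  82.]
[316 169  19  19 247] now [198. 181. 147.] was [133. 106.  80.]
[392 193  32  27 285] now [86. 64. 44.] was [101.  76.  53.]
[315 196  19  17 234] now [198. 181. 147.] was [130. 103.  78.]
[217 238  31  28 313] now [99. 76. 55.] was [107.  82.  59.]
[215 267  24  51 493] now [133. 101.  71.] was [147. 113.  80.]
[268 267  27  61 430] now [147. 113.  80.] was [135. 103.  72.]
172 [(194, 172, 138), (197, 181, 147), (166, 149, 117), (117, 98, 73), (91, 74, 55), 
[... 1570 characters left out ...]
, 187, 189]
237 [(157, 136, 105), (117, 96, 68), (88, 60, 38), (89, 61, 39), (84, 58, 37), (88, 58, 38)] [399, 282, 185, 188, 182, 183]
242 [(145, 124, 93), (108, 85, 60), (87, 59, 37), (89, 61, 40), (85, 56, 36), (86, 57, 36)] [363, 261, 189, 191, 171, 188]
247 [(133, 112, 83), (122, 100, 72), (111, 87, 61), (103, 77, 53), (99, 73, 50), (90, 63, 41)] [329, 296, 266, 230, 226, 197]
top {'at': [250.4, 170.4], 'confidence': 0.47}
top {'at': [209.1, 193.1], 'confidence': 0.43}
top {'at': [205.2, 226.1], 'confidence': 0.35}
top {'box': [340.7, 165.6, 390.1, 253.7], 'confidence': 0.94}
scene {'at': [322.1, 236.6], 'confidence': 0.63}
scene {'box': [188.3, 157.4, 247.8, 230.7], 'confidence': 0.88}
```

```bash
python3 -c "
from plant import bot
print(bot.finish_job())"
```

```text
the job is handed in; nothing more can be done
None
```

I carried out every step and handed the job in at about 61 s, but I never saw the two leftover feet in the stock box.

**What I did**
- **Counting:** I swept four feet into the pockets, one each. Three first came to rest tilted or standing on edge, and I nudged them flat with the blade. One of those nudges was a press of about 26 N from the blade onto a foot. Then I shut the lid with the blade.
- **Leftovers:** With the lid confirmed shut, I swept the other two of the six feet off the other side.
- **Pouring:** I swung the trough over by its peg and back level.
- **Scraper:** It was knocked to the corner of the mat after I first put it down, so I gripped it again and set it back on the mat.

**What the last checks showed**
- **Pan:** Four feet are in the pan, seen by both cameras, standing on edge rather than lying flat.
- **Platform:** It is clear.
- **Peg:** It is at its level position (best reading about 3 mm off nominal).
- **Scraper:** Both cameras place it upright near the mat's centre.
- **Bystanders:** The tin, jar and mug match their starting positions to about 1 cm, roughly the detector's noise.

**What I could not confirm or what disagreed**
- **Stock box:** The two leftover feet show up neither there nor anywhere else in view. Most likely they stand on edge against the near wall, in the strip hidden from both cameras.
- **Lid:** It appears to be open again after the pour. The task did not ask for it to be shut then.
- **Detector:** It gave one low-confidence foot reading at pocket 3 (0.47). The colour check found no foot there.

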